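# Clamp a steel bar in the V-block fixture

### The arm

A 6-joint arm with a two-finger parallel gripper is mounted at the origin on a cart in front of the work surface, level with it; the furniture and walls round the work are solid. World frame = base frame: x ahead of the robot, y to its left, z up, the work surface at z = 0. Lengths are in m, angles in rad, forces in N, time in s.
With the tool pointing down it reaches from about 0.25 to 0.725 m from the base axis. Payload 4 kg.
Tool frame: the origin (TCP) lies between the finger pads; the fingertips stand 11 mm ahead of it and the grasp point (between the pads) lies 8 mm behind it (tcp_to_tips is the z of the fingertips in the tool frame, in m); z points along the fingers, y is the direction in which the jaws open and shut (so a half turn about z gives the same grasp; the last joint's range is limited). The gripper opens to 85 mm and grips with 20 to 120 N. Pads are 22 mm wide; open, the fingers measure 114 mm over their backs; the gripper's body (76 mm by 85 mm) begins 54 mm behind the grasp point. The pads swing forward as they close: fully open they stand 13 mm farther back than shut.
Start: joints at [-1.317, 0.241, 0.005, 1.335, 0, 1.571], TCP at [0.126, -0.484, 0.242] pointing down, gripper open.
Joint ranges: [-2.72, 2.72], [-1.05, 1.87], [-1.09, 1.28], [-1.99, 2.15], [-1.42, 1.44], [-3.14, 3.14]. Speed limits (rad/s): [2.79, 2.79, 3.14, 3.14, 3.14, 3.14].

### API

Orientations are given as a unit quaternion [x, y, z, w].
In Python, from workcell import * gives the robot as it stands.
- The arm moves only by the tool move_arm, never from a script. Its argument "moves" is a list that holds one entry, the list of rows, each a list of 7 numbers: the shift along the world's x, y, z in units of 500 mm (1.0 is 500 mm), then the turn, a rotation vector about the world's x, y, z in units of 30 degrees (1.0 is 30 degrees), then the closure, from -1 (fully open) to 1 (shut), so that 0 is half open. A call has 1 to 8 rows; each row shifts and turns the pose as measured when the row begins; what a row does not reach is not made up. A row lasts 1/12 s, in which the tool goes at most 41.7 mm and 7.16 degrees, less where a joint would pass 70% of its speed; a pose out of reach is approached as far as the arm can. A call with a number of a shift or a turn outside -1 to 1 is refused whole. A call with a gripper value outside its range is refused whole. The fingers move at their own pace and stop on an object; the grip force is fixed at half the most. Time passes only in rows, so rows that do not move let the fingers close. It gives the time, the measured TCP pose, the force and the opening at its end, in the units of the state.
- get_obs(): the state, without advancing time (a new reading comes with each control period).
- camera(name): name is "side" or "top"; returns a dict with "pixels" (400x640x3 uint8, red, green, blue), "range_z" (400x640 float32, m along the optical axis (not along the pixel's ray), 0 where there is no reading), "fx", "fy", "cx", "cy" (pixels), "distortion" ([k1, k2, p1, p2, k3] as OpenCV has them; the pictures are not rectified), "extrinsics" (4x4, takes a point from camera to world coordinates). Camera axes: x right, y down, z forward; pixel columns grow to the right and rows downward; lengths in m; the calibration is good to about 2 mm. A picture is of the moment at which its call begins.
- job_done(): hands the job in, once; it reports no verdict.
The state is a dict: "clock": time; "joint_pos": joint angles; "joint_vel": joint speeds; "tau": joint torques, N m; "eef_pos": TCP position; "tool_rot": TCP orientation; "ft_force": force on the tool from outside, world axes, zero at the start; "ft_torque": the same for the moment, N m; "grip_width": finger opening in m.
Only numpy, scipy, OpenCV 4.12 (cv2) and the standard library are available. Lean on these libraries where they do the work, as an engineer would, in place of code of your own. Each camera call takes 0.05 s, during which the arm holds its last target.

### The job

Lay the loose steel bar in both V-notches of the clamping fixture, with one end up against its end stop, and let go of it. Then turn the T-handle of the leaning screw clockwise until the rising resistance shows that the bar is firmly clamped - the sprung foot clearly pushed back on its spring, but not forced until it bottoms - and let go, leaving the bar seated as you laid it.

Things in the scene. Friction and masses are not known exactly. Their poses are not given: they have to be found in the camera images.
- bar: the workpiece: a plain bright steel round bar, 22 mm in diameter and 200 mm long, about 0.25 kg, lying loose on the worktop. Origin at its centre; its y axis runs along its length; both ends are alike.
- v_fixture: fixture fixed to the worktop: grey base plate 10 mm thick (x -65 to +45 mm, y -108 to +116 mm), two steel V-blocks, an end stop, a bracket with a leaning clamp screw. Origin on the worktop under the middle of the seat; z up, y along the notches. The screw axis lies in the x-z plane, 35 degrees from vertical, upper end leaning to -x (to the robot): it presses the bar down and to +x into the notch.
- clamp_notch (a point): middle of the V-notch under the screw, at the height of the seated bar's axis (40 mm); axes as the fixture's. V-block 36 mm long in y, 66 mm wide, top 4 mm above this point, 90-degree notch open upward. The bracket and nut of the screw stand 12 to 65 mm to -x of it, within 15 mm in y, up to 70 mm above it.
- free_notch (a point): the same for the other V-block, 155 mm further in -y, with nothing above it. The 119 mm between the two V-blocks is free down to the base plate, so there is room for fingers round the middle of the bar.
- stop_face (a point): middle of the end stop's face, beyond the screw at the +y end, at the height of the seated bar's axis; the stop is a dark steel plate 44 mm wide (x) and 6 mm thick, whose top is 14 mm above this point. The end of the bar comes up against it.
- bar_seat (a point): where the bar's centre lies when it is seated in both notches with its end on the stop (40 mm above the worktop, axes as the fixture's). The screw's foot, 14 mm across, starts 6.5 to 11.5 mm from the seated bar, above it on the -x side: straight down over the seat the bar would hit it. Bring it down aslant from the +x side along the notch's +x flank, or slide it in from -y.
- t_grip (a point): the middle of the T-handle's cross bar, on the screw axis. x runs along the cross bar (9 mm thick, 60 mm long, 13 mm balls at its ends), z along the screw axis, upward out of the screw. The stem below is 9 mm thick and free for at least 28 mm below the cross bar. Turning the screw moves this point along the screw axis.
- t_handle (a joint): turn of the T-handle, rad; grows clockwise, seen from its handle end: this tightens, 4 mm of feed per rad (quick-acting thread). At 0 the foot is 9 mm from the seated bar and the cross bar lies in the fixture's x-z plane; starts at -0.6 to 0.6. Turning takes about 0.18 N m, plus 0.004 N m for every newton on the foot. It stays where it is left.
- clamp_foot (a joint): how far the screw's sprung foot is pushed back, m: 0 free, 0.010 bottomed against its sleeve. It yields at 6 N and then takes 4 N per mm: 14 N at 0.002 m, 26 N at 0.005 m.

How it is judged:
On the way:
1. the bar lies in both notches, its end on the stop, released and not yet clamped (x of bar in the frame of bar_seat between -0.004 and 0.004 m and y of bar in the frame of bar_seat between -0.007 and 0.004 m and z of bar in the frame of bar_seat between -0.004 and 0.004 m and angle between the y axis of bar and the y axis of v_fixture, either way round below 0.05 rad and contact force between the fingers and bar below 0.5 N and value of joint clamp_foot below 0.001 m), for 0.2 s.
At the end, for the whole second after the job is handed in: The bar lies at rest in both notches (centre within 4 mm of the seat across and in height, within 0.05 rad of the notches' line) with its end no more than 7 mm from the end stop, and the screw's sprung foot is pressed back on it by 1.5 to 9.5 mm (x of bar in the frame of bar_seat between -0.004 and 0.004 m and y of bar in the frame of bar_seat between -0.007 and 0.004 m and z of bar in the frame of bar_seat between -0.004 and 0.004 m and angle between the y axis of bar and the y axis of v_fixture, either way round below 0.05 rad and value of joint clamp_foot between 0.0015 and 0.0095 m and linear speed of bar below 0.01 m/s); the robot touches nothing.
It fails at once if the screw is forced until its sprung foot bottoms (value of joint clamp_foot above 0.0097 m).
It also fails if it takes over 72 s, if anything falls off the work surface, if the arm or the gripper's body presses on something with over 40 N, if the wrist force passes 120 N, or if a joint passes its speed limit or range.

## Working session

There is one attempt and no reset: what is moved stays moved. The work goes in short steps, Python scripts to look and compute and a tool call to move; the robot and the scene stay as the last step left them, time stands still between calls to the robot, and variables do not carry over. Pictures are saved under pics/ and viewed, and the job is handed in when it is done.

Besides the shell and the picture viewer there is one more tool, called after "Emit:" as a command line: name --argument value ..., lists and objects as JSON in quotes. move_arm: Moves the arm, as the interface text tells. Shifts and turns lie within -1 to 1; 1 stands for 500 mm of shift or 30 degrees of turn. Its arguments: {"type":"object","properties":{"moves":{"type":"array","items":{"type":"array","items":{"type":"array","items":{"type":"number"}}}}},"required":["moves"]}

```bash
ls; mkdir -p pics; python3 - <<'E'
from workcell import *
import cv2,numpy as np
o=get_obs();print(o)
for n in("side","top"):
    c=camera(n);cv2.imwrite(f"pics/{n}0.png",c["pixels"][:,:,::-1])
    np.savez(f"{n}0.npz",**c)
    print(n,c["fx"],c["fy"],c["cx"],c["cy"],c["distortion"],c["extrinsics"],(c["range_z"]>0).mean())
E
```

```text
pics
{'clock': 0.0, 'joint_pos': array([-1.31700355e+00,  2.41434985e-01,  3.68524384e-03,  1.33522834e+00,
       -6.41279015e-05,  1.57078758e+00]), 'joint_vel': array([-1.24077897e-03,  5.67599810e-04,  2.00898879e-03, -8.37306900e-04,
       -6.57003416e-04, -8.27603773e-05]), 'tau': array([-5.34280516e-04, -3.72317004e+01,  2.52410710e+01,  1.68775331e-02,
       -8.50356832e-05, -1.10950204e-06]), 'eef_pos': array([ 0.12535987, -0.48336951,  0.2413871 ]), 'tool_rot': array([ 9.91958303e-01,  1.26560397e-01, -1.69858223e-04, -1.07804611e-03]), 'ft_force': array([ 0.30811192,  0.20757847, -0.18127415]), 'ft_torque': array([-0.02631621, -0.0175381 , -0.00895143]), 'grip_width': 0.08532460346111573}
side 456.1405499627594 456.1405499627594 319.6975121353954 207.56150170331776 [-0.05660903  0.          0.          0.          0.        ] [[-0.85709913 -0.32163629  0.40240674  0.07666096]
 [-0.51507722  0.54832113 -0.65881667  0.62545588]
 [-0.00874877 -0.77194173 -0.63563309  0.77789345]
 [ 0.          0.          0.          1.        ]] 0.9959765625
top 408.8641422061672 408.8641422061672 319.5439181347557 202.828278402334 [-0.0912963  0.         0.         0.         0.       ] [[-0.01065519 -0.98440415  0.17559878  0.35472398]
 [-0.99966553  0.01462507  0.02132907 -0.07002195]
 [-0.02356457 -0.17531278 -0.98423074  0.97795194]
 [ 0.          0.          0.          1.        ]] 0.99584375
```

View pics/side0.png

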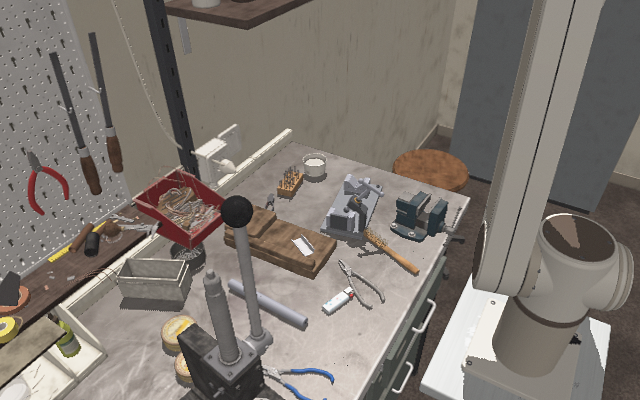

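View pics/top0.png

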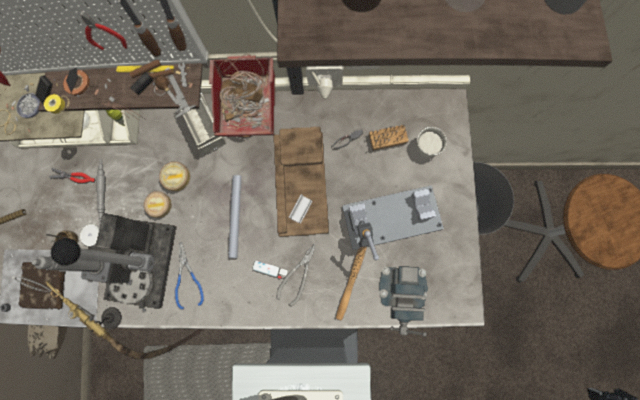

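```bash
cat > h.py <<'E'
import numpy as np,cv2
def load(n): return dict(np.load(n+".npz"))
def K(c): return np.array([[c["fx"],0,c["cx"]],[0,c["fy"],c["cy"]],[0,0,1]],float)
def ray(c,uv):
    p=cv2.undistortPoints(np.array(uv,float).reshape(-1,1,2),K(c),c["distortion"]).reshape(-1,2)
    d=np.c_[p,np.ones(len(p))]@c["extrinsics"][:3,:3].T
    return c["extrinsics"][:3,3],d
def onz(c,uv,z):
    o,d=ray(c,uv); return o+d*((z-o[2])/d[:,2])[:,None]
def proj(c,P):
    E=np.linalg.inv(c["extrinsics"]);r,_=cv2.Rodrigues(E[:3,:3])
    return cv2.projectPoints(np.array(P,float).reshape(-1,1,3),r,E[:3,3],K(c),c["distortion"])[0].reshape(-1,2)
def deep(c,uv):
    o,d=ray(c,uv); uv=np.array(uv).reshape(-1,2).astype(int)
    return o+d*c["range_z"][uv[:,1],uv[:,0]][:,None]
def crop(c,x0,y0,x1,y1,s,f):
    im=c["pixels"][y0:y1,x0:x1,::-1]
    cv2.imwrite("pics/"+f,cv2.resize(im,None,fx=s,fy=s,interpolation=cv2.INTER_CUBIC))
E
python3 - <<'E'
from h import *
t=load("top0");s=load("side0")
crop(t,330,170,460,260,6,"t1.png");crop(s,310,165,410,245,7,"s1.png")
# bar
for c,box in((t,(215,165,255,270)),(s,(215,265,320,340))):
    P=[]
    xs,ys=np.meshgrid(range(box[0],box[2]),range(box[1],box[3]));uv=np.c_[xs.ravel(),ys.ravel()]
    X=deep(c,uv); m=(X[:,2]>0.012)&(X[:,2]<.03)
    print(m.sum())
    Xm=X[m]; 
    print(Xm.min(0),Xm.max(0)); cc=Xm[:,:2].mean(0);v=np.linalg.svd(Xm[:,:2]-cc)[2][0] if 0 else np.linalg.svd(Xm[:,:2]-cc,full_matrices=False)[2][0]
    q=(Xm[:,:2]-cc)@v;w=(Xm[:,:2]-cc)@np.array([-v[1],v[0]])
    print(cc,v,q.min(),q.max(),np.percentile(w,[1,99]))
    print(cc+v*(q.min()+q.max())/2)
E
```

```text
709
[0.37116748 0.10623636 0.01211156] [0.5987579  0.16835465 0.02438748]
[0.49795994 0.15489317] [-0.99999946 -0.00103546] -0.10080757372341538 0.12684273681879835 [-0.01202382  0.04530819]
[0.48494237 0.15487969]
863
[0.39802692 0.02163959 0.01209372] [0.59772543 0.17272179 0.02996488]
[0.47938174 0.13539834] [-0.9832308  -0.18236558] -0.12085263444253959 0.07636891748122258 [-0.04815233  0.10102929]
[0.50125062 0.13945449]
```

View pics/t1.png

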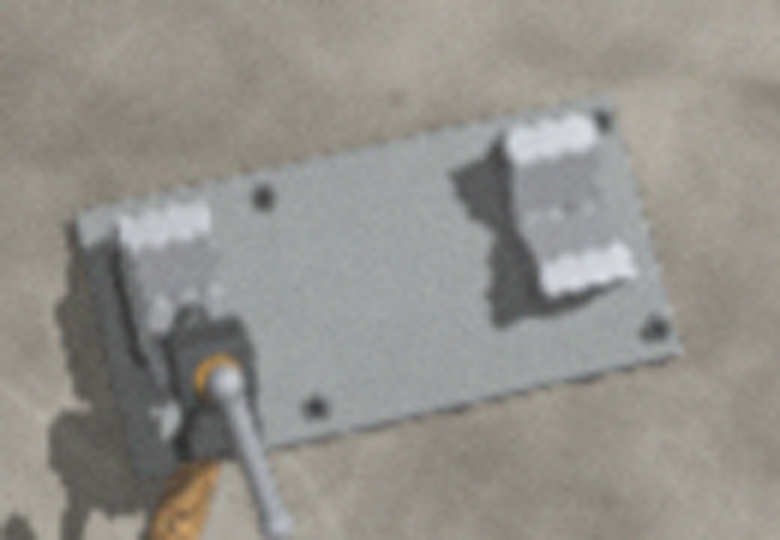

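View pics/s1.png

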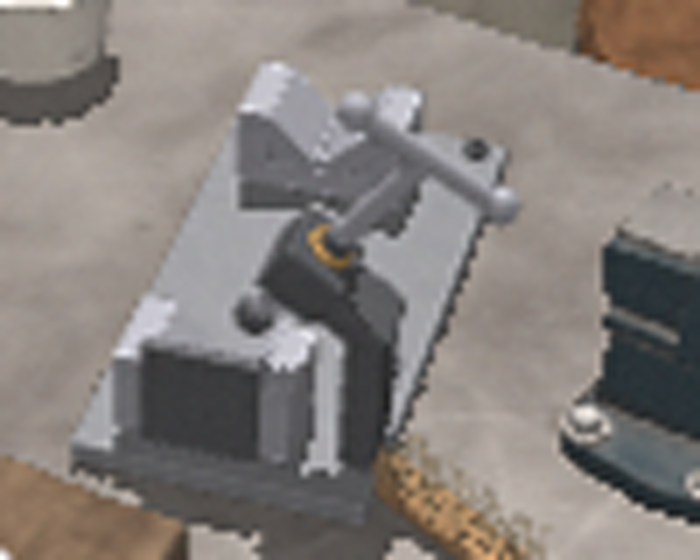

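```bash
python3 - <<'E'
from h import *
t=load("top0");s=load("side0")
cr=lambda p:np.array(p)/6+[330,170]-0.42
C=onz(t,cr([(78,215),(612,100),(680,352),(140,475)]),0.010);print(C)
L=np.array([[45,116],[45,-108],[-65,-108],[-65,116]])/1e3
def fit(A,B): # A local,B world 2D
    a=A-A.mean(0);b=B-B.mean(0)
    th=np.arctan2((a[:,0]*b[:,1]-a[:,1]*b[:,0]).sum(),(a*b).sum())
    R=np.array([[np.cos(th),-np.sin(th)],[np.sin(th),np.cos(th)]]);tt=B.mean(0)-R@A.mean(0)
    return th,tt,B-(A@R.T+tt)
print(fit(L,C[:,:2])); print(fit(L[:3],C[:3,:2]))
# side corners
cs=lambda p:np.array(p)/7+[310,165]-0.43
Cs=onz(s,cs([(72,450),(365,520),(508,155)]),0.010);print(Cs)
print(fit(L[[0,3,2]],Cs[:,:2]))
# bar masks by depth-projection: bar ends
for c,n,b in((t,"t",(215,165,255,270)),(s,"s",(215,265,320,340))):
    crop(c,b[0],b[1],b[2],b[3],6,n+"bar.png")
E
python3 -c "
import cv2
a=cv2.imread('pics/tbar.png');print(a.shape)"
```

```text
[[ 0.52029513 -0.1042774   0.01      ]
 [ 0.56420987 -0.32112444  0.01      ]
 [ 0.46153452 -0.34240197  0.01      ]
 [ 0.41628796 -0.12656384  0.01      ]]
(np.float64(0.20407919145507364), array([ 0.50118501, -0.22548225]), array([[-0.00144684, -0.00150787],
       [-0.00292918,  0.00099664],
       [ 0.00211275,  0.00201233],
       [ 0.00226327, -0.0015011 ]]))
(np.float64(0.20761412325542808), array([ 0.50032127, -0.2250348 ]), array([[-0.00014918, -0.00202722],
       [-0.00240664,  0.00031545],
       [ 0.00255582,  0.00171177]]))
[[ 0.51920341 -0.09867085  0.01      ]
 [ 0.41226595 -0.11928207  0.01      ]
 [ 0.45920185 -0.33775481  0.01      ]]
(np.float64(0.20905179699903545), array([ 0.49985154, -0.21978925]), array([[-5.94638898e-04, -1.69501977e-03],
       [ 7.30014890e-05,  5.22328680e-04],
       [ 5.21637409e-04,  1.17269109e-03]]))
(630, 240, 3)
```

View pics/tbar.png

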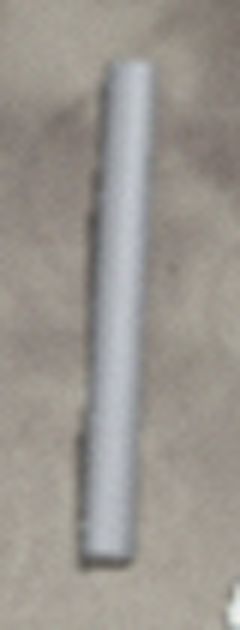

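View pics/sbar.png

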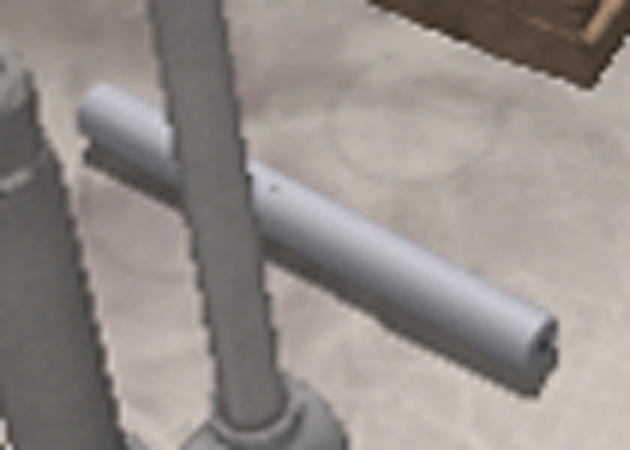

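```bash
python3 - <<'E'
from h import *
t=load("top0");s=load("side0")
for n,c,b in(("t",t,(330,170,460,260)),("s",s,(310,165,410,245))):
    g=cv2.cvtColor(c["pixels"],cv2.COLOR_RGB2GRAY)
    m=np.zeros_like(g);m[b[1]:b[3],b[0]:b[2]]=(g[b[1]:b[3],b[0]:b[2]]>185)
    k,lab,st,ce=cv2.connectedComponentsWithStats(m)
    for i in range(1,k):
        if st[i,4]>8:
            yy,xx=np.where(lab==i);z=np.median(deep(c,np.c_[xx,yy])[:,2])
            print(n,st[i],ce[i],onz(c,[ce[i]],.044)[0],"depthz",z)
    # depth masks
    xs,ys=np.meshgrid(range(b[0],b[2]),range(b[1],b[3]));uv=np.c_[xs.ravel(),ys.ravel()]
    X=deep(c,uv)
    d=((np.clip(X[:,2],0,.15)/.15*255).reshape(xs.shape)).astype(np.uint8)
    cv2.imwrite(f"pics/{n}d.png",cv2.applyColorMap(cv2.resize(d,None,fx=6,fy=6,interpolation=0),cv2.COLORMAP_JET))
E
```

```text
t [415 189  14   8  74] [421.40540541 192.51351351] [ 0.54224433 -0.28751643  0.044     ] depthz 0.043555310406239556
t [350 204  15   7  61] [357.24590164 207.1147541 ] [ 0.50998525 -0.13690471  0.044     ] depthz 0.04389510530372276
t [421 210  15   9  73] [427.91780822 214.20547945] [ 0.49093991 -0.29987799  0.044     ] depthz 0.04339005957372466
s [310 165  10   1  10] [314.5 165. ] [ 0.65261223 -0.29164612  0.044     ] depthz 0.028732709846251925
s [344 174   8   7  30] [347.7        177.23333333] [ 0.54243052 -0.28676518  0.044     ] depthz 0.044665845339813603
s [365 178   5   5  19] [366.84210526 179.68421053] [ 0.49187698 -0.30309685  0.044     ] depthz 0.04454082413105609
s [326 207   9   9  33] [330.42424242 210.78787879] [ 0.51149907 -0.13790795  0.044     ] depthz 0.04445524515243238
s [349 211   6   7  26] [351.23076923 214.07692308] [ 0.46051206 -0.15303412  0.044     ] depthz 0.04492033532614037
```

View pics/td.png

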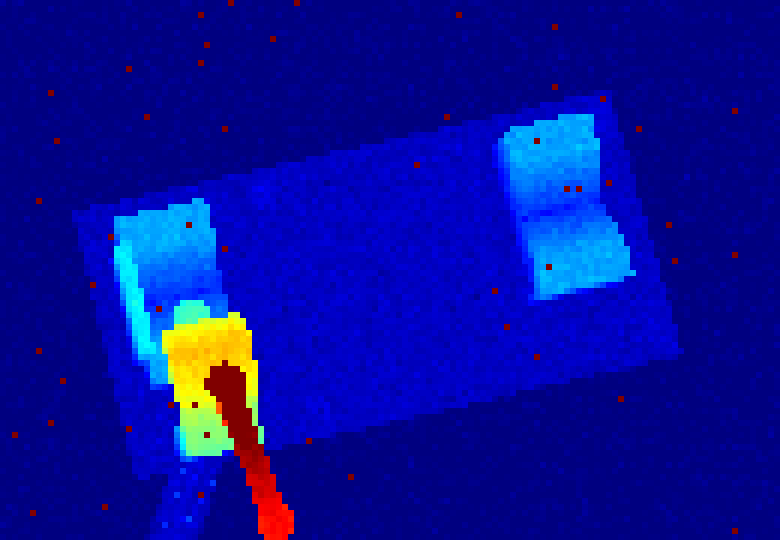

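View pics/sd.png

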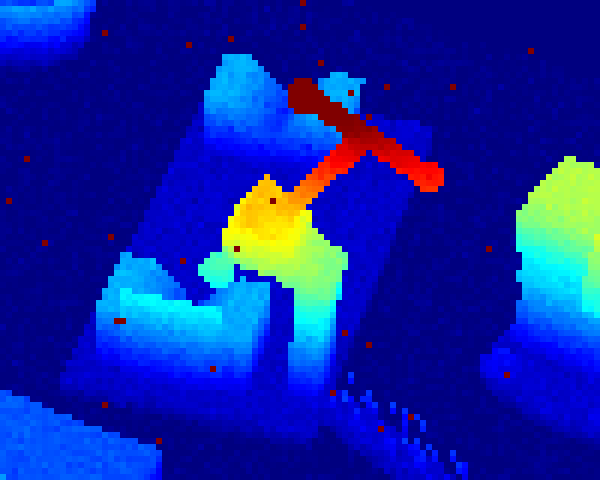

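```bash
python3 - <<'E'
from h import *
t=load("top0");s=load("side0")
# plate edges top
xs,ys=np.meshgrid(range(330,460),range(170,262));uv=np.c_[xs.ravel(),ys.ravel()]
X=deep(t,uv);z=cv2.medianBlur((X[:,2]).reshape(xs.shape).astype(np.float32),3)
m=z>0.005
up=[];lo=[]
for j in range(18,100):
    r=np.where(m[:,j])[0]; up.append((j+330,r.min()+170-.5))
for j in range(52,112):
    r=np.where(m[:,j]&(z[:,j]<.015))[0]; lo.append((j+330,r.max()+170+.5))
for e,l in((up,45),(lo,-65)):
    W=onz(t,e,.010)[:,:2]
    f=cv2.fitLine(W.astype(np.float32),cv2.DIST_HUBER,0,1e-4,1e-4).ravel()
    v=f[:2]*np.sign(f[1]);n=np.array([v[1],-v[0]])
    print(l,"th",np.arctan2(-v[0],v[1]),"offset n.p",n@f[2:], "origin offs",n@f[2:]-l/1e3)
for th in(.206,.215):
    n=np.array([np.cos(th),np.sin(th)]);a=np.array([-n[1],n[0]])
    for p,l in(((.54224,-.28752),(26.3,-77.5)),((.50999,-.1369),(26.3,77.5)),((.49094,-.29988),(-26.3,-77.5)),((.54243,-.28677),(26.3,-77.5)),((.5115,-.1379),(26.3,77.5)),((.49188,-.3031),(-26.3,-77.5))):
        p=np.array(p)-n*l[0]/1e3-a*l[1]/1e3;print(th,p,n@p,a@p)
# handle
for n,c,b in(("t",t,(330,170,460,290)),("s",s,(310,165,410,245))):
    xs,ys=np.meshgrid(range(b[0],b[2]),range(b[1],b[3]));uv=np.c_[xs.ravel(),ys.ravel()]
    X=deep(c,uv);X=X[(X[:,2]>.115)&(X[:,2]<.25)]
    print(n,len(X));
    k=[i for i in range(len(X)) if (np.linalg.norm(X-X[i],axis=1)<.01).sum()>4];X=X[k]
    X=X[np.argsort(X[:,0])]
    for r in X[::max(1,len(X)//25)]:print(r.round(4))
E
```

```text
45 th 0.2112193 offset n.p 0.48898792 origin offs 0.4439879
-65 th 0.20852312 offset n.p 0.3794224 origin offs 0.4444224
0.206 [ 0.50064374 -0.21703815] 0.445664280446113 -0.31485403143459967
0.206 [ 0.50009839 -0.21814097] 0.4449048809576555 -0.3158219886239659
0.206 [ 0.50083161 -0.21863903] 0.4455207300166072 -0.3164594871612345
0.206 [ 0.50083374 -0.21628815] 0.4460036728516138 -0.31415875250130143
0.206 [ 0.50160839 -0.21914097] 0.4461784087997861 -0.3171097101914322
0.206 [ 0.50177161 -0.22185903] 0.4457822170258034 -0.3198036798207596
0.215 [ 0.5000111  -0.21741537] 0.4421140274096882 -0.31908576238417324
0.215 [ 0.50082995 -0.21822671] 0.4427409283471806 -0.32005312332603536
0.215 [ 0.50010005 -0.21855329] 0.4419581641730784 -0.3202164675447399
0.215 [ 0.5002011  -0.21666537] 0.44245966349581295 -0.3183935660998953
0.215 [ 0.50233995 -0.21922671] 0.4440028152741321 -0.3213522543369764
0.215 [ 0.50104005 -0.22177329] 0.44218954326450427 -0.3235628781166887
t 153
[ 0.3868 -0.1685  0.1312]
[ 0.389  -0.1667  0.1297]
[ 0.391  -0.1644  0.1319]
[ 0.3931 -0.1647  0.1303]
[ 0.395  -0.
[... 567 characters left out ...]
 0.3881 -0.1562  0.1334]
[ 0.3911 -0.1629  0.1306]
[ 0.3939 -0.1632  0.1323]
[ 0.3969 -0.1596  0.1277]
[ 0.3999 -0.1592  0.1355]
[ 0.403  -0.1597  0.1399]
[ 0.4057 -0.1596  0.1418]
[ 0.4088 -0.1567  0.1337]
[ 0.4116 -0.1554  0.1451]
[ 0.414  -0.15    0.1448]
[ 0.4158 -0.149   0.139 ]
[ 0.4179 -0.1461  0.1545]
[ 0.4192 -0.1508  0.1395]
[ 0.4207 -0.1521  0.1524]
[ 0.4217 -0.1436  0.1546]
[ 0.4235 -0.1495  0.1357]
[ 0.4247 -0.1473  0.1309]
[ 0.4264 -0.1518  0.1213]
[ 0.428  -0.1442  0.1258]
[ 0.4289 -0.1473  0.1582]
[ 0.4297 -0.1483  0.1194]
[ 0.4314 -0.1419  0.1606]
[ 0.4326 -0.1492  0.1612]
[ 0.434  -0.1421  0.1595]
[ 0.4354 -0.1394  0.1635]
[ 0.4379 -0.1397  0.1596]
[ 0.4399 -0.1431  0.1652]
```

```bash
python3 - <<'E'
from h import *
t=load("top0");s=load("side0")
xs,ys=np.meshgrid(range(222,246),range(168,265));uv=np.c_[xs.ravel(),ys.ravel()]
X=deep(t,uv);m=(X[:,2]>.008)&(X[:,2]<.028)
im=cv2.medianBlur((m.reshape(xs.shape)*255).astype(np.uint8),3)
y,x=np.where(im>0);P=np.c_[x+222,y+168].astype(float)
W=onz(t,P,.013)[:,:2]
r=cv2.minAreaRect(W.astype(np.float32));print(r,len(W))
f=cv2.fitLine(W.astype(np.float32),cv2.DIST_L2,0,1e-4,1e-4).ravel();print(f,np.arctan2(f[1],f[0]))
# side: ends on axis; far end cap & near end (crop/6+offset)
E=np.array([(100,105),(540,335)])/6+[215,265]-.42
e=onz(s,E,.013);print(e,e.mean(0),np.linalg.norm(e[1]-e[0]))
g=cv2.cvtColor(t["pixels"],cv2.COLOR_RGB2GRAY)
# stop: depth z .05-.058 near +y end
xs,ys=np.meshgrid(range(345,360),range(205,240));uv=np.c_[xs.ravel(),ys.ravel()]
X=deep(t,uv);X=X[(X[:,2]>.050)&(X[:,2]<.058)]
n=np.array([np.cos(.208),np.sin(.208)]);a=np.array([-n[1],n[0]])
q=X[:,:2]-[.5005,-.218];print("stop local y",np.percentile(q@a,[0,10,50,90,100]),"x",np.percentile(q@n,[0,50,100]))
xs,ys=np.meshgrid(range(310,410),range(165,245));uv=np.c_[xs.ravel(),ys.ravel()]
X=deep(s,uv);X=X[(X[:,2]>.051)&(X[:,2]<.057)]
q=X[:,:2]-[.5005,-.218];q=q[(abs(q@a-.1)<.02)&(abs(q@n)<.03)];print("stop side",np.percentile(q@a,[0,10,50,90,100]),np.percentile(q@n,[0,50,100]))
E
```

```text
((0.4993867576122284, 0.1567382663488388), (0.02213231474161148, 0.19967223703861237), 88.65776062011719) 723
[ 0.9998056  -0.01971443  0.50000966  0.15653746] -0.019715708
[[0.59612297 0.15408882 0.013     ]
 [0.40135066 0.15788127 0.013     ]] [0.49873681 0.15598504 0.013     ] 0.19480922513083032
stop local y [0.0934951  0.0943561  0.09650499 0.09897518 0.09948184] x [-0.02101945 -0.00024418  0.02218005]
stop side [0.09536839 0.09686079 0.09987762 0.10231613 0.10276325] [-0.02061752  0.00152659  0.02174221]
```

```bash
python3 - <<'E'
from h import *
n=np.array([np.cos(.208),np.sin(.208)]);a=np.array([-n[1],n[0]])
for nm,b in(("top0",(335,180,450,260)),("side0",(310,165,400,245))):
    c=load(nm)
    xs,ys=np.meshgrid(range(b[0],b[2]),range(b[1],b[3]));uv=np.c_[xs.ravel(),ys.ravel()]
    X=deep(c,uv)
    for lab,z0,z1 in(("tops",.0425,.0455),("stop",.0525,.056)):
        k=(X[:,2]>z0)&(X[:,2]<z1)
        q=onz(c,uv[k],.044 if lab=="tops" else .054)[:,:2]-[.5005,-.218]
        l=np.c_[q@n,q@a]
        for xr in((.015,.04),(-.04,-.015),(-.03,.03)):
            for yr in((-.11,-.04),(.05,.12)):
                w=l[(l[:,0]>xr[0])&(l[:,0]<xr[1])&(l[:,1]>yr[0])&(l[:,1]<yr[1])]
                if len(w)>8:print(nm,lab,xr,yr,len(w),"x",np.percentile(w[:,0],[2,98]).round(4),"y",np.percentile(w[:,1],[2,50,98]).round(4))
E
```

```text
top0 tops (0.015, 0.04) (-0.11, -0.04) 58 x [0.0182 0.0332] y [-0.0931 -0.0754 -0.0601]
top0 tops (0.015, 0.04) (0.05, 0.12) 70 x [0.017  0.0328] y [0.061  0.0773 0.0922]
top0 tops (-0.04, -0.015) (-0.11, -0.04) 58 x [-0.0323 -0.0164] y [-0.0932 -0.0779 -0.0608]
top0 tops (-0.04, -0.015) (0.05, 0.12) 9 x [-0.0299 -0.0188] y [0.0904 0.0942 0.0982]
top0 tops (-0.03, 0.03) (-0.11, -0.04) 93 x [-0.0294  0.0297] y [-0.093  -0.0768 -0.0606]
top0 tops (-0.03, 0.03) (0.05, 0.12) 68 x [-0.0271  0.0297] y [0.061  0.0801 0.0991]
top0 stop (-0.03, 0.03) (0.05, 0.12) 36 x [-0.0204  0.0192] y [0.0939 0.0967 0.0993]
side0 tops (0.015, 0.04) (-0.11, -0.04) 32 x [0.0172 0.0329] y [-0.0925 -0.0723 -0.0561]
side0 tops (0.015, 0.04) (0.05, 0.12) 35 x [0.0174 0.0328] y [0.0623 0.0785 0.0995]
side0 tops (-0.04, -0.015) (-0.11, -0.04) 19 x [-0.0307 -0.0162] y [-0.0932 -0.0838 -0.0576]
side0 tops (-0.04, -0.015) (0.05, 0.12) 47 x [-0.0319 -0.0177] y [0.0634 0.0843 0.1019]
side0 tops (-0.03, 0.03) (-0.11, -0.04) 41 x [-0.0275  0.0289] y [-0.0937 -0.0785 -0.0564]
side0 tops (-0.03, 0.03) (0.05, 0.12) 74 x [-0.0292  0.0286] y [0.0635 0.0826 0.1027]
side0 stop (-0.03, 0.03) (0.05, 0.12) 30 x [-0.0201  0.0213] y [0.0947 0.0987 0.1027]
```

Emit:
move_arm --moves '[[[0.031,0.053,0,0,0,0.228,-1],[0.031,0.053,0,0,0,0.228,-1],[0.031,0.053,0,0,0,0.228,-1],[0.031,0.053,0,0,0,0.228,-1],[0.031,0.053,0,0,0,0.228,-1],[0.031,0.053,0,0,0,0.228,-1],[0.031,0.053,0,0,0,0.228,-1],[0.031,0.053,0,0,0,0.228,-1]]]'

```text
clock: 0.77
eef_pos: [0.2487, -0.2655, 0.2365]
tool_rot: [0.814, 0.581, -0.002, -0.004]
ft_force: [1.2, 0.6, -0.3]
grip_width: 0.0854
```

Emit:
move_arm --moves '[[[0.032,0.055,0.005,0,0,0.235,-1],[0.032,0.055,0.005,0,0,0.235,-1],[0.032,0.055,0.005,0,0,0.235,-1],[0.032,0.055,0,0,0,0.235,-1],[0.032,0.055,0,0,0,0.235,-1],[0.032,0.055,0,0,0,0.235,-1],[0.032,0.055,0,0,0,0.235,-1],[0.032,0.055,0,0,0,0.235,-1]]]'

```text
clock: 1.43
eef_pos: [0.3778, -0.0325, 0.2427]
tool_rot: [0.435, 0.9, -0.004, -0.003]
ft_force: [0.6, -1.1, -1.0]
grip_width: 0.0853
```

Emit:
move_arm --moves '[[[0.032,0.055,0,0,0,0.23,-1],[0.032,0.055,0,0,0,0.23,-1],[0.032,0.053,-0.02,0,0,0.23,-1],[0.032,0.053,-0.03,0,0,0.23,-1],[0.032,0.05,-0.03,0,0,0.23,-1],[0.03,0.05,-0.03,0,0,0.23,-1],[0.03,0.05,-0.03,0,0,0.2,-1],[0.02,0.03,-0.02,0,0,0.1,-1]]]'

```text
clock: 2.1
eef_pos: [0.5027, 0.1804, 0.1596]
tool_rot: [-0.01, 1.0, -0.004, 0.0]
ft_force: [-0.4, -0.2, 0.3]
grip_width: 0.0856
```

Emit:
move_arm --moves '[[[-0.006,-0.048,0,0,0,-0.076,-1],[0,0,-0.06,0,0,0,-1],[0,0,-0.06,0,0,0,-1],[0,0,-0.06,0,0,0,-1],[0,0,-0.03,0,0,0,-1],[0,0,0,0,0,0,-1]]]'

```text
clock: 2.6
eef_pos: [0.4994, 0.1608, 0.0446]
tool_rot: [0.005, 1.0, -0.004, -0.002]
ft_force: [-0.4, -0.3, -0.3]
grip_width: 0.0855
```

```bash
python3 - <<'E'
from workcell import *
from h import *
o=get_obs();print(o["eef_pos"],o["tool_rot"],o["joint_pos"],o["ft_force"])
c=camera("top");crop(c,170,110,310,330,4,"t2.png")
c=camera("side");crop(c,180,200,380,350,4,"s2.png")
E
```

```text
[0.49942665 0.16084132 0.04458948] [ 0.00492628  0.99997691 -0.00411062 -0.00224102] [ 0.31512742  0.46395316 -0.22737847  0.8863058  -0.00639361  0.32500199] [-0.39786301 -0.2831513  -0.33708604]
```

View pics/s2.png

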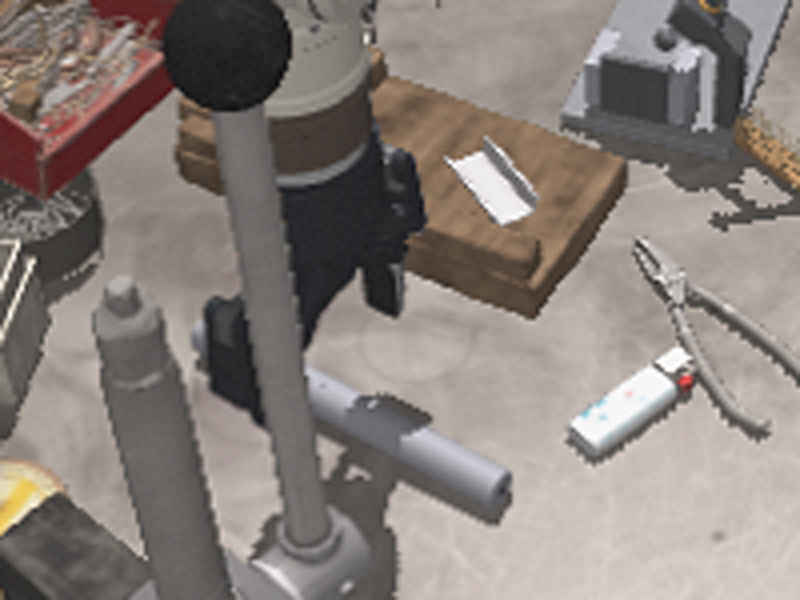

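Emit:
move_arm --moves '[[[0,-0.009,-0.03,0,0,0,-1],[0,0,-0.024,0,0,0,-1],[0,0,0,0,0,0,-1]]]'

```text
clock: 2.95
eef_pos: [0.5053, 0.1581, 0.0247]
tool_rot: [0.005, 1.0, -0.002, 0.004]
ft_force: [-1.2, 0.3, 0.3]
grip_width: 0.0853
```

Emit:
move_arm --moves '[[[-0.01,0,-0.015,0,0,0,-1],[0,0,0,0,0,0,-1]]]'

```text
clock: 3.12
eef_pos: [0.5022, 0.1588, 0.0197]
tool_rot: [0.005, 1.0, -0.001, 0.006]
ft_force: [-0.7, 0.2, 0.5]
grip_width: 0.0854
```

Emit:
move_arm --moves '[[[-0.004,0,-0.011,0,0.023,0,-1],[0,0,0,0,0,0,-1]]]'

```text
clock: 3.28
eef_pos: [0.5012, 0.1594, 0.016]
tool_rot: [0.005, 1.0, -0.001, 0.002]
ft_force: [0.3, -0.1, -1.0]
grip_width: 0.0855
```

Emit:
move_arm --moves '[[[0,0,-0.002,0,0,0,1],[0,0,0,0,0,0,1],[0,0,0,0,0,0,1],[0,0,0,0,0,0,1],[0,0,0,0,0,0,1],[0,0,0,0,0,0,1],[0,0,0,0,0,0,1],[0,0,0,0,0,0,1]]]'

```text
clock: 3.95
eef_pos: [0.5028, 0.1598, 0.0168]
tool_rot: [0.005, 1.0, -0.0, 0.003]
ft_force: [-0.6, 0.3, -1.1]
grip_width: 0.0183
```

Emit:
move_arm --moves '[[[0,0,0,0,0,0,1],[0,0,0,0,0,0,1]]]'

```text
clock: 4.12
eef_pos: [0.5028, 0.1598, 0.0168]
tool_rot: [0.005, 1.0, -0.0, 0.003]
ft_force: [-0.3, 0.9, 0.4]
grip_width: 0.0185
```

```bash
python3 - <<'E'
from workcell import *
from h import *
o=get_obs();print(o["eef_pos"],o["tool_rot"],o["grip_width"],o["ft_force"])
c=camera("side");crop(c,210,250,330,340,6,"s3.png")
E
```

```text
[0.50283099 0.15980297 0.01682508] [ 4.82525142e-03  9.99983127e-01 -3.73798283e-04  3.21308820e-03] 0.018483118645984876 [-0.33695673  0.93444355  0.35129235]
```

View pics/s3.png

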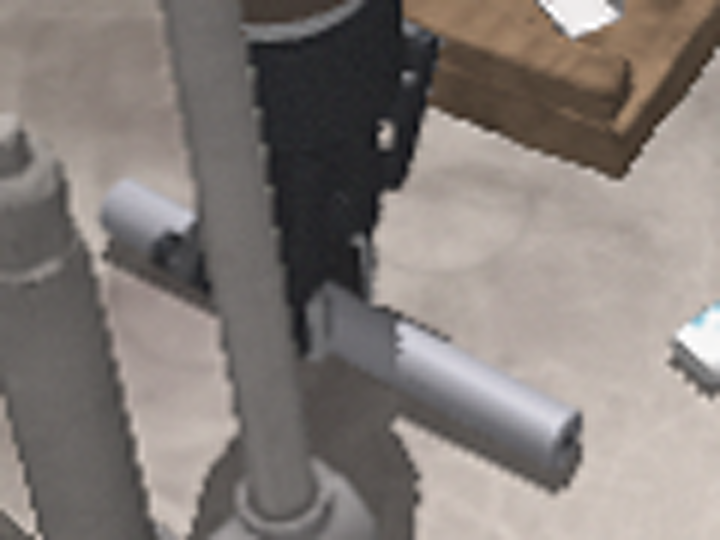

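Emit:
move_arm --moves '[[[0,0,0.03,0,0,0,1],[0,0,0.06,0,0,0,1],[0,0,0.075,0,0,0,1],[0,0,0.075,0,0,0,1],[0,0,0.075,0,0,0,1],[0,0,0.075,0,0,0,1],[0,0,0.02,0,0,0,1],[0,0,0,0,0,0,1]]]'

```text
clock: 4.83
eef_pos: [0.4936, 0.1573, 0.2239]
tool_rot: [0.005, 1.0, -0.003, -0.006]
ft_force: [0.3, 0.3, -2.1]
grip_width: 0.0182
```

```bash
python3 - <<'E'
from workcell import *
from h import *
o=get_obs();print(o["eef_pos"],o["tool_rot"],o["grip_width"],o["ft_force"],o["ft_torque"])
c=camera("side");crop(c,140,80,340,230,4,"s4.png");np.savez("side1.npz",**c)
c=camera("top");crop(c,150,100,310,280,4,"t4.png");np.savez("top1.npz",**c)
E
```

```text
[0.49363125 0.15729771 0.22393497] [ 0.00459019  0.9999693  -0.00282135 -0.00568882] 0.01822849930142009 [ 0.26237369  0.27070108 -2.1389454 ] [0.03662089 0.00208551 0.04991607]
```

View pics/s4.png

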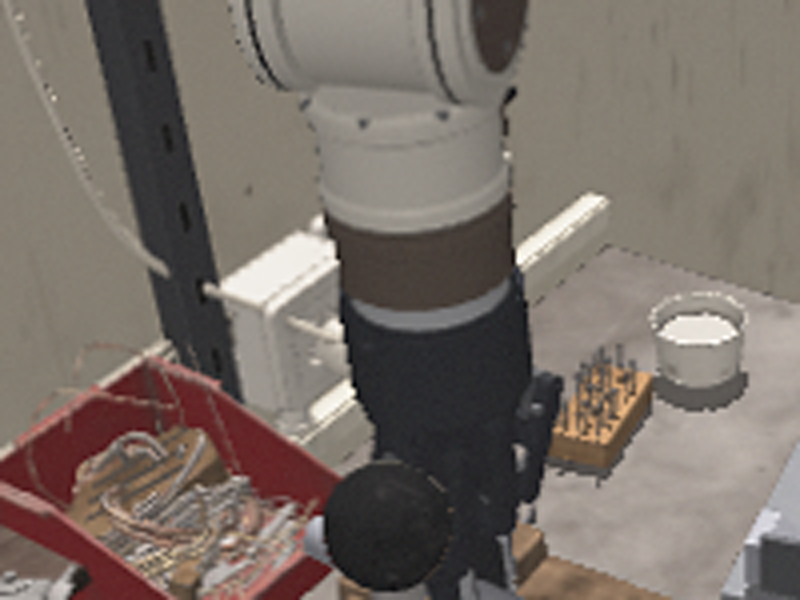

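View pics/t4.png

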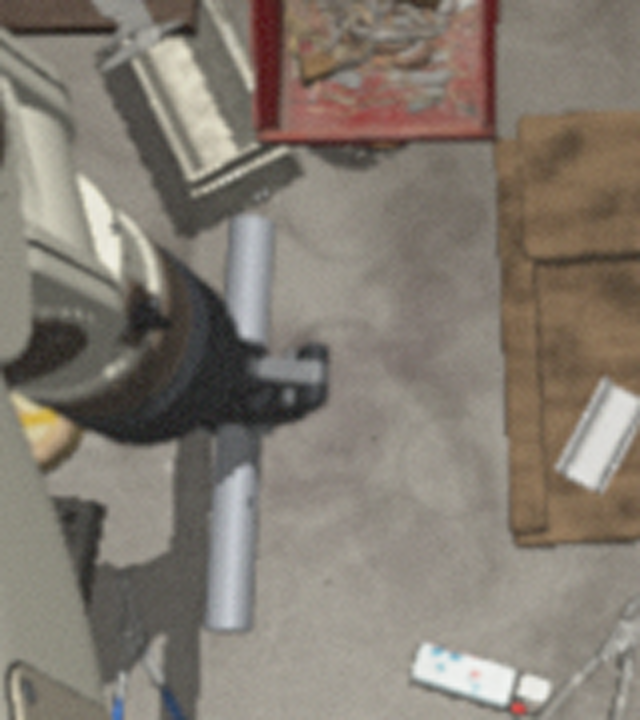

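```bash
python3 - <<'E'
from h import *
t=load("top1")
for nm,b in(("far",(205,150,220,190)),("near",(198,205,216,260))):
    xs,ys=np.meshgrid(range(b[0],b[2]),range(b[1],b[3]));uv=np.c_[xs.ravel(),ys.ravel()]
    X=deep(t,uv);X=X[(X[:,2]>.19)&(X[:,2]<.26)]
    print(nm,len(X),X.min(0),X.max(0))
    for x0 in np.arange(.37,.62,.02):
        k=X[abs(X[:,0]-x0)<.01]
        if len(k)>5:print(round(x0,2),np.percentile(k[:,2],90).round(4),k[:,1].mean().round(4))
E
```

```text
far 328 [0.52775391 0.14365219 0.21114365] [0.58855581 0.16657916 0.22938131]
0.53 0.2278 0.1502
0.55 0.2276 0.1532
0.57 0.2264 0.1531
0.59 0.226 0.1535
near 643 [0.38980887 0.13496485 0.21320956] [0.4867553  0.17221667 0.25916779]
0.39 0.2298 0.1567
0.41 0.2299 0.1561
0.43 0.2289 0.1562
0.45 0.2289 0.1552
0.47 0.2286 0.155
0.49 0.2424 0.156
```

Emit:
move_arm --moves '[[[0.002,-0.06,0,0,-0.022,-0.185,1],[0.002,-0.06,0,0,0,-0.185,1],[0.002,-0.06,0,0,0,-0.185,1],[0.002,-0.06,0,0,0,-0.185,1],[0.002,-0.06,0,0,0,-0.185,1],[0.002,-0.06,0,0,0,-0.185,1],[0.002,-0.06,0,0,0,-0.185,1],[0.002,-0.06,0,0,0,-0.185,1]]]'

```text
clock: 5.6
eef_pos: [0.4889, -0.0856, 0.2004]
tool_rot: [0.392, 0.92, -0.003, -0.02]
ft_force: [0.6, -0.1, -1.0]
grip_width: 0.0185
```

Emit:
move_arm --moves '[[[0.002,-0.06,0,0,0,-0.185,1],[0.002,-0.06,0,0,0,-0.185,1],[0.002,-0.06,0,0,0,-0.185,1],[0.002,-0.06,0,0,0,-0.185,1],[0.002,-0.06,0,0,0,-0.185,1],[0.002,-0.06,0,0,0,-0.185,1],[0,-0.03,0,0,0,-0.1,1],[0,0,0,0,0,0,1]]]'

```text
clock: 6.27
eef_pos: [0.4812, -0.2915, 0.1752]
tool_rot: [0.675, 0.737, 0.002, -0.04]
ft_force: [-0.3, 0.5, -2.4]
grip_width: 0.0184
```

```bash
cat > st.py <<'E'
from workcell import *
from h import *
from scipy.spatial.transform import Rotation as R
n=np.array([np.cos(.208),np.sin(.208)]);a=np.array([-n[1],n[0]]);C=np.array([.5015,-.2229])
def st():
    o=get_obs();r=R.from_quat(o["tool_rot"]).as_matrix();p=o["eef_pos"]
    print("t",o["clock"],"p",p.round(4),"loc n,a",n@(p[:2]-C),a@(p[:2]-C),"yaz",np.arctan2(r[1,1],r[0,1]),"toolz",r[:,2].round(4),"w",o["grip_width"]);print(" F",o["ft_force"].round(2),"T",o["ft_torque"].round(3),"j",o["joint_pos"].round(3))
    return o,r
E
python3 -c "
from st import *
st()"
```

```text
t 6.2667 p [ 0.4812 -0.2915  0.1752] loc n,a -0.0339946155516259 -0.06288623034182768 yaz 0.09017312143787046 toolz [-0.0566  0.0559 -0.9968] w 0.018427932753649613
 F [-0.33  0.52 -2.39] T [-0.094 -0.117  0.034] j [-0.554  0.46   0.141  1.33   0.018  0.928]
```

```bash
cat >> st.py <<'E'
def go(p,y,z):
    """total shift/turn in move units from present to position p, tool y and z axes"""
    o,r=st();z=np.array(z,float)/np.linalg.norm(z);y=np.array(y,float);y-=z*(y@z);y/=np.linalg.norm(y)
    T=np.c_[np.cross(y,z),y,z]
    print("shift",((np.array(p)-o["eef_pos"])/.5).round(4),"turn",(R.from_matrix(T@r.T).as_rotvec()/np.radians(30)).round(4))
E
python3 -c "
from st import *
q=C-.0385*a
go([*q,.16],[*n,0],[0,0,-1])"
```

```text
t 6.2667 p [ 0.4812 -0.2915  0.1752] loc n,a -0.0339946155516259 -0.06288623034182768 yaz 0.09017312143787046 toolz [-0.0566  0.0559 -0.9968] w 0.018427932753649613
 F [-0.33  0.52 -2.39] T [-0.094 -0.117  0.034] j [-0.554  0.46   0.141  1.33   0.018  0.928]
shift [ 0.0565  0.0618 -0.0305] turn [-0.1002 -0.1144  0.2279]
```

Emit:
move_arm --moves '[[[0.028,0.03,0,-0.05,-0.057,0.114,1],[0.028,0.03,0,-0.05,-0.057,0.114,1],[0,0,0,0,0,0,1]]]'

```text
clock: 6.52
eef_pos: [0.505, -0.2611, 0.1655]
tool_rot: [0.63, 0.777, -0.001, -0.007]
ft_force: [0.1, 0.5, -2.5]
grip_width: 0.018
```

```bash
python3 -c "
from st import *
q=C-.0385*a
go([*q,.10],[*n,0],[0,0,-1])
c=camera('side');crop(c,260,110,420,240,5,'s5.png')
c=camera('top');crop(c,320,130,460,280,4,'t5.png')
"
```

```text
t 6.5167 p [ 0.505  -0.2611  0.1655] loc n,a -0.00442936456716413 -0.03811917364415213 yaz 0.20822827771457156 toolz [-0.012   0.0063 -0.9999] w 0.0180000881931586
 F [ 0.13  0.54 -2.53] T [-0.015  0.032  0.032] j [-0.477  0.428  0.068  1.225  0.     0.885]
shift [ 0.0088  0.0011 -0.1311] turn [-0.012  -0.0228 -0.0004]
```

View pics/s5.png

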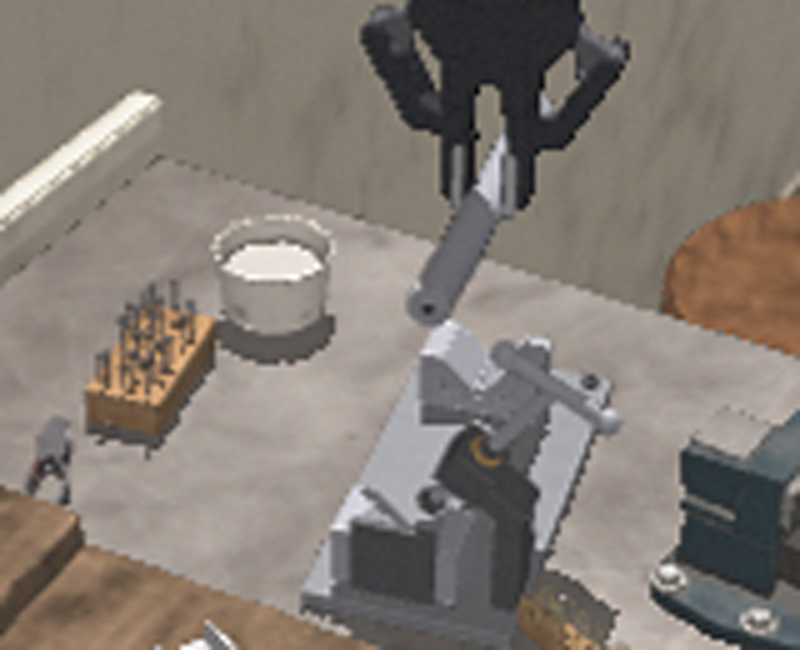

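View pics/t5.png

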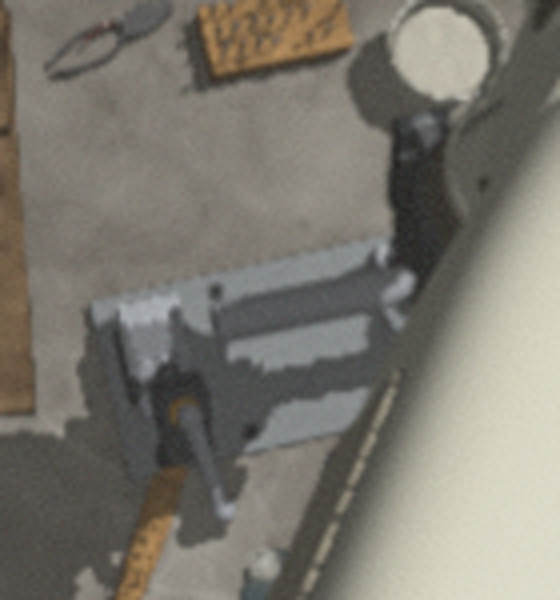

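Emit:
move_arm --moves '[[[0.009,0,-0.04,-0.012,-0.023,0,1],[0,0,-0.05,0,0,0,1],[0,0,-0.04,0,0,0,1],[0,0,0,0,0,0,1]]]'

```text
clock: 6.95
eef_pos: [0.5066, -0.2616, 0.0972]
tool_rot: [0.631, 0.776, -0.002, -0.002]
ft_force: [-0.8, 0.0, -2.7]
grip_width: 0.0182
```

```bash
python3 -c "
from st import *
q=C-.0385*a
go([*q,.06],[*n,0],[0,0,-1])
"
```

```text
t 6.95 p [ 0.5066 -0.2616  0.0972] loc n,a -0.0030159474258023697 -0.038927607052538706 yaz 0.20527095552336969 toolz [-5.9e-03  3.0e-04 -1.0e+00] w 0.018158751859305357
 F [-0.81  0.01 -2.67] T [ 0.012  0.098 -0.011] j [-0.475  0.481 -0.037  1.058 -0.002  0.89 ]
shift [ 0.0057  0.0021 -0.0743] turn [-0.0006 -0.0114  0.0052]
```

Emit:
move_arm --moves '[[[0.006,0.002,-0.03,0,-0.012,0.005,1],[0,0,-0.03,0,0,0,1],[0,0,0,0,0,0,1],[0,0,0,0,0,0,1]]]'

```text
clock: 7.28
eef_pos: [0.5077, -0.2604, 0.0661]
tool_rot: [0.63, 0.776, -0.001, -0.003]
ft_force: [0.4, -0.4, -1.9]
grip_width: 0.0184
```

```bash
python3 -c "
from st import *
q=C-.0385*a
go([*q,.05],[*n,0],[0,0,-1])
c=camera('side');crop(c,300,140,420,240,6,'s6.png');np.savez('side2.npz',**c)
"
```

```text
t 7.2833 p [ 0.5077 -0.2604  0.0661] loc n,a -0.0017214999711490002 -0.03798384292364348 yaz 0.20689037491832082 toolz [-0.005   0.0027 -1.    ] w 0.018367672249607822
 F [ 0.37 -0.43 -1.91] T [0.019 0.002 0.003] j [-0.474  0.514 -0.073  0.989  0.     0.89 ]
shift [ 0.0036 -0.0003 -0.0321] turn [-0.0051 -0.0095  0.0021]
```

View pics/s6.png

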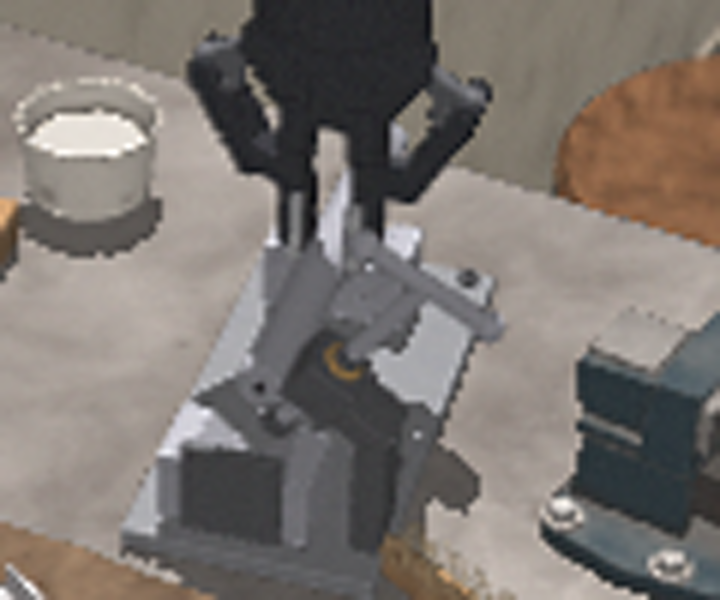

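```bash
python3 -c "
from st import *
c=load('side2')
for uv in ((260,386),(283,410)):
  for z in (.055,.058,.061):
    p=onz(c,[np.array(uv)/6+[300,140]-.42],z)[0];print(uv,z,n@(p[:2]-C),a@(p[:2]-C))
uv=np.array([(260,378),(262,370),(270,350),(280,410),(285,405)])/6+[300,140]-.42
P=deep(c,uv)
for p in P:print(p, n@(p[:2]-C),a@(p[:2]-C))
"
```

```text
(260, 386) 0.055 0.0018771852758312658 0.05802032152525611
(260, 386) 0.058 0.000871349072969052 0.06158840214280939
(260, 386) 0.061 -0.00013448712989329398 0.06515648276036258
(283, 410) 0.055 -0.011754419247955271 0.0701436596614515
(283, 410) 0.058 -0.012703684439689422 0.07366142855704881
(283, 410) 0.061 -0.013652949631423529 0.07717919745264634
[ 0.48720718 -0.15761228  0.06664566] -0.0005026103206877443 0.06683201572907763
[ 0.4869157  -0.15861962  0.07031144] -0.0009958293205096012 0.06590657618849183
[ 0.48871158 -0.16866085  0.07329332] -0.001312210493526498 0.05571092646595883
[ 0.47071316 -0.14458693  0.06561791] -0.0139513368068301 0.0829826896543225
[ 0.46567873 -0.13901987  0.07430251] -0.017727635916606962 0.08946937860680135
```

Emit:
move_arm --moves '[[[0.004,0,-0.018,-0.005,-0.01,0,1],[0,0,-0.014,0,0,0,1],[0,0,0,0,0,0,1],[0,0,0,0,0,0,1]]]'

```text
clock: 7.67
eef_pos: [0.5119, -0.2618, 0.0524]
tool_rot: [0.631, 0.776, 0.001, 0.003]
ft_force: [-0.3, 0.9, -2.0]
grip_width: 0.0187
```

```bash
python3 -c "
from st import *
q=C-.0385*a
go([*q,.048],[*n,0],[0,0,-1])
c=camera('side');crop(c,300,140,420,240,6,'s7.png');np.savez('side2.npz',**c)
"
```

```text
t 7.6667 p [ 0.5119 -0.2618  0.0524] loc n,a 0.0020935663971617755 -0.04020783564951194 yaz 0.20636238646955785 toolz [ 0.0059 -0.0029 -1.    ] w 0.018680882721425044
 F [-0.34  0.87 -2.  ] T [ 0.008 -0.009  0.002] j [-0.473  0.529 -0.09   0.946  0.     0.892]
shift [-0.0048  0.0025 -0.0089] turn [0.0056 0.0113 0.0031]
```

View pics/s7.png

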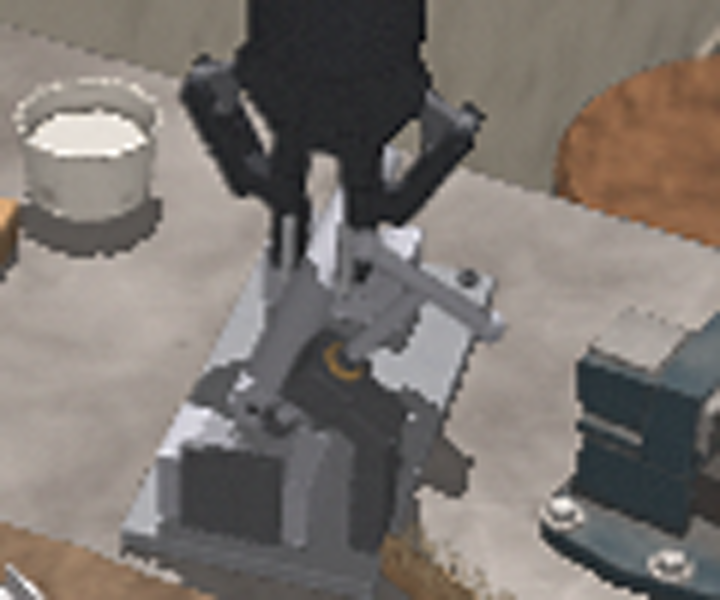

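Emit:
move_arm --moves '[[[-0.005,0.002,-0.009,0.005,0.01,0.003,1],[0,0,0,0,0,0,1],[-0.002,0.01,0,0,0,0,1],[-0.002,0.01,0,0,0,0,1],[0,0,0,0,0,0,1]]]'

```text
clock: 8.13
eef_pos: [0.5072, -0.2501, 0.0484]
tool_rot: [0.63, 0.777, 0.0, 0.001]
ft_force: [-0.7, 0.5, -2.1]
grip_width: 0.0185
```

```bash
python3 -c "
from st import *
q=C-.0085*a
go([*q,.047],[*n,0],[0,0,-1])
"
```

```text
t 8.1333 p [ 0.5072 -0.2501  0.0484] loc n,a -4.071880893979881e-05 -0.027838491489045044 yaz 0.207493147218931 toolz [ 1.2e-03 -3.0e-04 -1.0e+00] w 0.018530106666013218
 F [-0.7   0.51 -2.1 ] T [-0.018  0.032  0.013] j [-0.458  0.521 -0.115  0.933  0.     0.905]
shift [-0.0079  0.0379 -0.0027] turn [0.0006 0.0022 0.001 ]
```

Emit:
move_arm --moves '[[[-0.003,0.013,0,0,0,0,1],[-0.003,0.013,-0.002,0,0,0,1],[-0.002,0.01,0,0,0,0,1],[0,0,0,0,0,0,1]]]'

```text
clock: 8.47
eef_pos: [0.5028, -0.2296, 0.0476]
tool_rot: [0.63, 0.777, 0.0, 0.001]
ft_force: [0.1, -0.4, -2.4]
grip_width: 0.0183
```

```bash
python3 -c "
from st import *
q=C-.0035*a
go([*q,.047],[*n,0],[0,0,-1])
c=camera('side');crop(c,300,140,420,240,6,'s8.png');np.savez('side2.npz',**c)
"
```

```text
t 8.4667 p [ 0.5028 -0.2296  0.0476] loc n,a -0.0001447324236943399 -0.006829656562297967 yaz 0.20827828693243325 toolz [ 1.5e-03 -2.0e-04 -1.0e+00] w 0.018273627894407327
 F [ 0.09 -0.43 -2.38] T [-0.006  0.003 -0.001] j [-0.429  0.501 -0.154  0.915  0.     0.934]
shift [-0.0011  0.0066 -0.0013] turn [ 0.0003  0.0028 -0.0005]
```

View pics/s8.png

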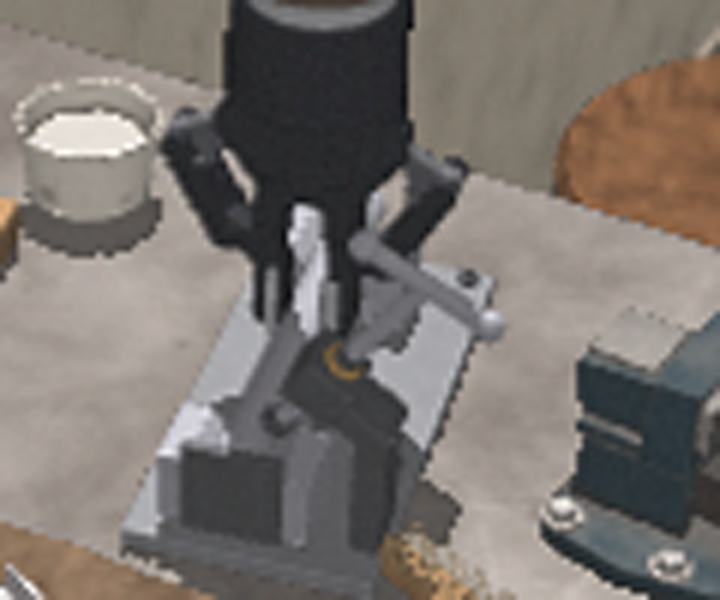

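Bar lies beneath the foot (crop 280,415), its end near the stop. Feel for the stop in 2 mm steps.

Emit:
move_arm --moves '[[[-0.001,0.004,0,0,0,0,1],[0,0,0,0,0,0,1]]]'

```text
clock: 8.68
eef_pos: [0.5028, -0.228, 0.048]
tool_rot: [0.63, 0.777, 0.0, 0.001]
ft_force: [-0.1, 1.0, -2.6]
grip_width: 0.0184
```

Emit:
move_arm --moves '[[[-0.001,0.004,0,0,0,0,1],[0,0,0,0,0,0,1]]]'

```text
clock: 8.85
eef_pos: [0.5033, -0.228, 0.0486]
tool_rot: [0.63, 0.777, -0.001, 0.004]
ft_force: [-0.3, 0.5, -2.6]
grip_width: 0.0183
```

Emit:
move_arm --moves '[[[-0.001,0.004,0,0,0,0,1],[0,0,0,0,0,0,1]]]'

```text
clock: 9.02
eef_pos: [0.5034, -0.2277, 0.0491]
tool_rot: [0.631, 0.776, -0.002, 0.005]
ft_force: [-0.3, -0.3, -1.5]
grip_width: 0.0181
```

Emit:
move_arm --moves '[[[-0.002,0.009,-0.002,0,0.01,0,1],[0,0,0,0,0,0,1]]]'

```text
clock: 9.18
eef_pos: [0.5042, -0.2279, 0.0495]
tool_rot: [0.632, 0.775, -0.006, 0.008]
ft_force: [-1.0, 0.0, -1.8]
grip_width: 0.0183
```

```bash
python3 -c "
from st import *
q=C-.0035*a
go([*q,.046],[*n,0],[0,0,-1])
"
```

```text
t 9.1833 p [ 0.5042 -0.2279  0.0495] loc n,a 0.0015950405246833667 -0.005493272860807128 yaz 0.20361818949695165 toolz [ 0.0041 -0.0198 -0.9998] w 0.01830701633106688
 F [-1.05  0.03 -1.75] T [ 0.101  0.004 -0.032] j [-0.416  0.493 -0.162  0.904 -0.016  0.951]
shift [-0.0039  0.0032 -0.0069] turn [0.0378 0.0078 0.0084]
```

```bash
python3 -c "
from st import *
print(get_obs()['tau'])
c=camera('side');crop(c,280,60,440,230,4,'s9.png');crop(c,310,180,370,230,12,'s9b.png');np.savez('side2.npz',**c)
c=camera('top');crop(c,300,150,460,300,4,'t9.png')
"
```

```text
[-4.11308985e-01 -4.58934724e+01  2.19688779e+01 -4.10766397e-01
 -4.01266571e-01  3.18468665e-02]
```

View pics/s9.png

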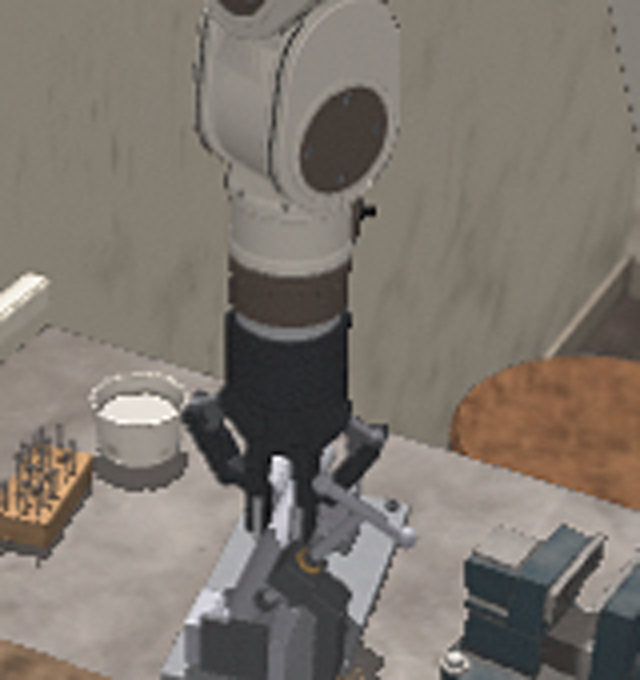

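View pics/s9b.png

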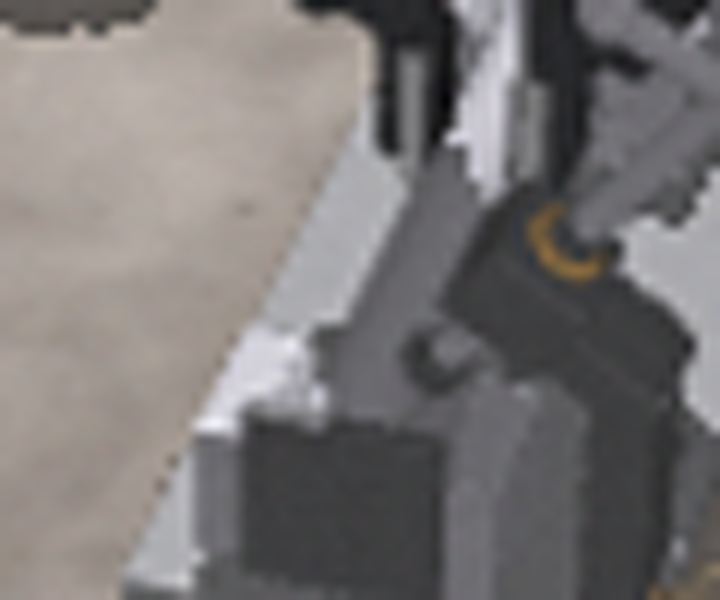

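View pics/t9.png

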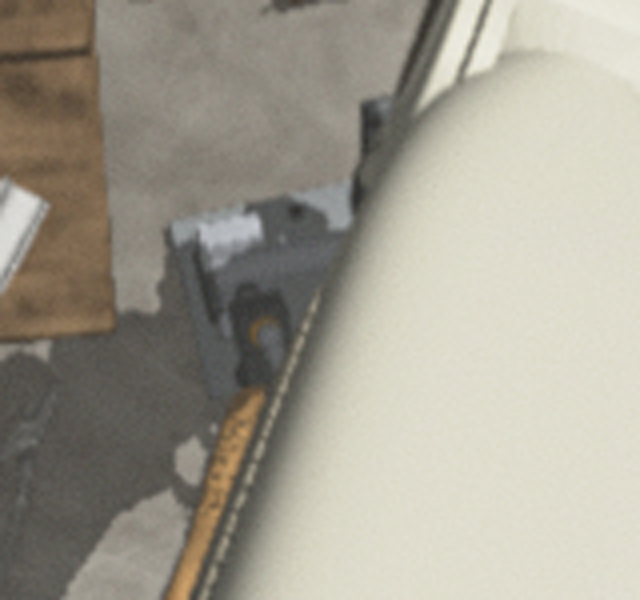

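Emit:
move_arm --moves '[[[-0.003,0.004,-0.004,0.038,0.008,0.008,1],[-0.001,0.006,0,0,0,0,1]]]'

```text
clock: 9.45
eef_pos: [0.5046, -0.2272, 0.0486]
tool_rot: [0.63, 0.776, -0.002, 0.004]
ft_force: [-0.3, -10.3, -3.1]
grip_width: 0.0184
```

```bash
python3 -c "
from st import *
q=C-.0055*a
go([*q,.046],[*n,0],[0,0,-1])
"
```

```text
t 9.45 p [ 0.5046 -0.2272  0.0486] loc n,a 0.0021707018040063608 -0.004888369908020466 yaz 0.20642732496501678 toolz [ 0.0046 -0.0084 -1.    ] w 0.018416691078870923
 F [ -0.32 -10.35  -3.06] T [-2.251 -0.072  0.218] j [-0.42   0.497 -0.158  0.909 -0.006  0.944]
shift [-0.004  -0.0021 -0.0052] turn [0.0159 0.0088 0.003 ]
```

Emit:
move_arm --moves '[[[-0.004,-0.001,-0.006,0.016,0.009,0.003,1],[0,0,-0.004,0,0,0,1]]]'

```text
clock: 9.62
eef_pos: [0.5031, -0.2281, 0.0455]
tool_rot: [0.63, 0.777, 0.001, 0.0]
ft_force: [-7.1, 0.2, 20.4]
grip_width: 0.0187
```

```bash
python3 -c "
from st import *
q=C-.0055*a
go([*q,.045],[*n,0],[0,0,-1])
"
```

```text
t 9.6167 p [ 0.5031 -0.2281  0.0455] loc n,a 0.0004772646615936539 -0.005379804415838217 yaz 0.20845154719538336 toolz [ 1.2e-03  5.0e-04 -1.0e+00] w 0.018666585599836978
 F [-7.12  0.21 20.37] T [-1.00e-03  1.58e+00  2.04e-01] j [-0.426  0.503 -0.157  0.91   0.001  0.936]
shift [-0.0009 -0.0004 -0.0009] turn [-0.001   0.0024 -0.0009]
```

Emit:
move_arm --moves '[[[-0.001,0,0,0,0,0,1],[0,0,0,0,0,0,0.1],[0,0,0,0,0,0,-0.2],[0,0,0,0,0,0,-0.2],[0,0,0,0,0,0,-0.2]]]'

```text
clock: 10.03
eef_pos: [0.5017, -0.2253, 0.0454]
tool_rot: [0.629, 0.777, 0.003, -0.002]
ft_force: [-0.0, 0.0, -0.8]
grip_width: 0.0512
```

```bash
python3 -c "
from st import *
st()
c=camera('side');crop(c,280,130,420,230,5,'s10.png');crop(c,310,180,370,230,12,'s10b.png');np.savez('side3.npz',**c)
"
```

```text
t 10.0333 p [ 0.5017 -0.2253  0.0454] loc n,a -0.0003332195060388011 -0.0023338491968095108 yaz 0.20985041035780783 toolz [-0.      0.0077 -1.    ] w 0.05124517016306519
 F [-0.03  0.03 -0.78] T [ 0.056 -0.004  0.044] j [-0.426  0.502 -0.159  0.913  0.007  0.935]
```

View pics/s10.png

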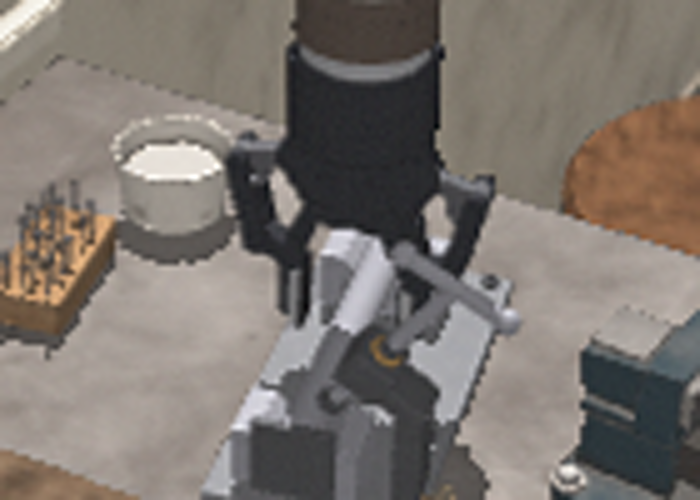

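Emit:
move_arm --moves '[[[0,0,0.03,0,0,0,-0.2],[0,0,0.05,0,0,0,-0.2],[0,0,0.06,0,0,0,-0.2],[0,-0.02,0.07,0,0,0,-0.2],[0,-0.03,0.07,0,0,0,-0.2],[0,-0.04,0.07,0,0,0,-0.2],[0,0,0,0,0,0,-0.2]]]'

```text
clock: 10.67
eef_pos: [0.4955, -0.266, 0.2225]
tool_rot: [0.627, 0.779, 0.002, -0.01]
ft_force: [1.7, 0.1, 0.9]
grip_width: 0.0515
```

```bash
python3 - <<'E'
from st import *
st()
s=camera('side');crop(s,310,140,410,230,7,'s11.png');np.savez('side4.npz',**s)
t=camera('top');crop(t,320,170,460,280,5,'t11.png');np.savez('top4.npz',**t)
for c,b in((s,(310,165,400,235)),(t,(335,180,450,260))):
    xs,ys=np.meshgrid(range(b[0],b[2]),range(b[1],b[3]));uv=np.c_[xs.ravel(),ys.ravel()]
    X=deep(c,uv);q=X[:,:2]-C;l=np.c_[q@n,q@a,X[:,2]]
    for y0 in(-.09,-.05,-.03,-.01,.01,.03,.05):
        k=l[(abs(l[:,1]-y0)<.01)&(abs(l[:,0])<.016)&(l[:,2]>.042)&(l[:,2]<.06)]
        if len(k)>4:print(y0,len(k),"x",np.percentile(k[:,0],[3,97]).round(4),"ztop",np.percentile(k[:,2],85).round(4),"ymax",k[:,1].max())
    k=l[(abs(l[:,0])<.01)&(l[:,2]>.046)&(l[:,2]<.056)&(abs(l[:,1])<.13)];print("bar y",k[:,1].min(),k[:,1].max())
E
```

```text
t 10.6667 p [ 0.4955 -0.266   0.2225] loc n,a -0.01475205889331114 -0.04095006625190507 yaz 0.21466954200951116 toolz [-0.014   0.0159 -0.9998] w 0.05151981545909151
 F [1.72 0.11 0.91] T [-0.024 -0.051 -0.017] j [-0.496  0.389  0.161  1.362  0.007  0.86 ]
-0.09 32 x [-0.0093  0.0099] ztop 0.0506 ymax -0.08007471246913628
-0.05 37 x [-0.0094  0.0111] ztop 0.0505 ymax -0.04011982384645708
-0.03 31 x [-0.0091  0.0086] ztop 0.0516 ymax -0.02079915915897311
-0.01 38 x [-0.009   0.0106] ztop 0.0508 ymax -0.0004610187896065736
0.01 32 x [-0.0071  0.009 ] ztop 0.0509 ymax 0.019922741077383288
0.03 23 x [-0.0047  0.0093] ztop 0.0526 ymax 0.039830706481670815
0.05 31 x [-0.0052  0.0093] ztop 0.0512 ymax 0.05935178487839733
bar y -0.09755182269482619 0.10857819599431548
-0.09 49 x [-0.0085  0.0103] ztop 0.0511 ymax -0.08008692944294313
-0.05 76 x [-0.01    0.0102] ztop 0.0505 ymax -0.040206996130406056
-0.03 76 x [-0.0093  0.0094] ztop 0.0508 ymax -0.02006123572819368
-0.01 74 x [-0.0094  0.0094] ztop 0.0511 ymax -0.00033691016359256213
0.01 75 x [-0.0096  0.0095] ztop 0.0511 ymax 0.019875147366025515
0.03 77 x [-0.0099  0.0099] ztop 0.05 ymax 0.0398547108718371
0.05 78 x [-0.0097  0.0101] ztop 0.0506 ymax 0.059821533558902844
bar y -0.09485163405461264 0.10461012947459164
```

View pics/s11.png

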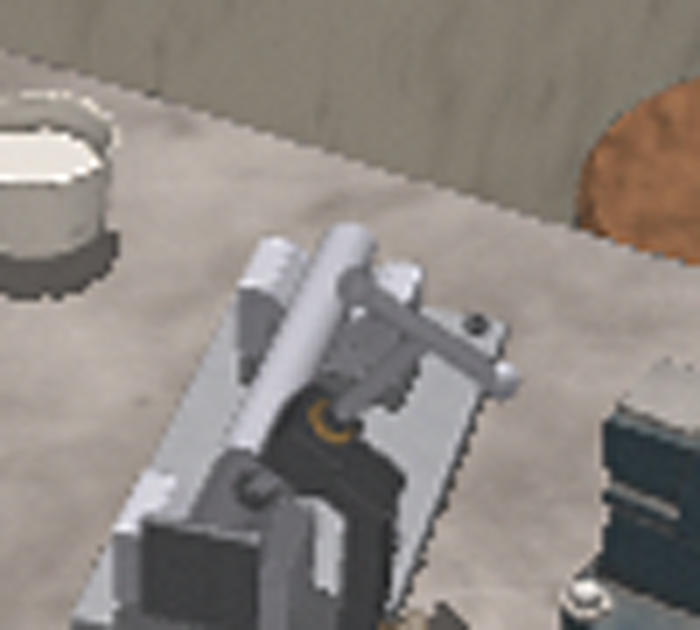

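View pics/t11.png

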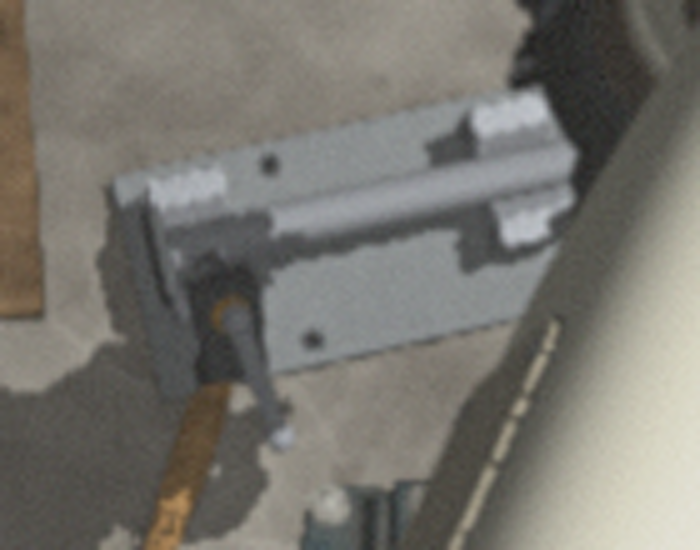

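```bash
python3 - <<'E'
from st import *
s=load('side4');t=load('top0')
S=np.array([(355,287),(505,378)])/7+[310,140]-.43
T=np.array([(227,378),(278,525)])/6+[330,170]-.42
B=[]
for u,v in zip(S,T):
    o1,d1=ray(s,[u]);o2,d2=ray(t,[v]);d1=d1[0];d2=d2[0]
    k=np.linalg.lstsq(np.c_[d1,-d2],o2-o1,rcond=None)[0]
    p1=o1+k[0]*d1;p2=o2+k[1]*d2;B.append((p1+p2)/2);print((p1+p2)/2,"gap",np.linalg.norm(p1-p2))
    print(" depth side",deep(s,[u]),"top",deep(t,[v]))
B=np.array(B);m=B.mean(0);d=B[0]-B[1];print("mid",m,"len",np.linalg.norm(d))
q=m[:2]-C;print("mid local",n@q,a@q,m[2]); print("axis x predicted z",.04+(-(n@q))/np.tan(np.radians(35)))
d/=np.linalg.norm(d);u=np.array([*(-np.sin(.6109)*n),np.cos(.6109)]);e=np.array([*(np.cos(.6109)*n),np.sin(.6109)])
print("d local",n@d[:2],a@d[:2],d[2],"along u",d@u,"angle ccw",np.arctan2(d@np.array([*a,0]),d@e))
# depth-based line fit of cross bar, both cams
for nm,b in(("top0",(330,200,400,290)),("side0",(350,170,390,205))):
    c=load(nm)
    xs,ys=np.meshgrid(range(b[0],b[2]),range(b[1],b[3]));uv=np.c_[xs.ravel(),ys.ravel()]
    X=deep(c,uv);X=X[(X[:,2]>.11)&(X[:,2]<.19)]
    l=np.c_[(X[:,:2]-C)@n,(X[:,:2]-C)@a,X[:,2]]
    k=abs((X-m)@u)<.012;l=l[k]
    print(nm,len(l),l.min(0),l.max(0),l.mean(0));c0=l.mean(0);v=np.linalg.svd(l-c0,full_matrices=False)[2][0];print(v*np.sign(v[0]))
E
```

```text
[ 0.43878252 -0.1478134   0.15822559] gap 0.0001252922973284375
 depth side [[ 0.43494397 -0.1397624   0.16469287]] top [[ 0.43818748 -0.14718581  0.16459038]]
[ 0.39089961 -0.16695343  0.12638725] gap 0.00022271874516796737
 depth side [[ 0.38983634 -0.16457336  0.1283782 ]] top [[ 0.39077287 -0.16629745  0.13178995]]
mid [ 0.41484107 -0.15738342  0.14230642] len 0.060603579452652045
mid local -0.07126167730350437 0.08199979587193337 0.14230641929251256
axis x predicted z 0.14177222239809956
d local 0.8382891121834822 0.1458577063008679 0.5253540652810054 along u -0.05051237026677229 angle ccw 0.14656834810240849
top0 150 [-0.10095082  0.07284009  0.12686836] [-0.04063979  0.09400898  0.16653214] [-0.07077693  0.08332771  0.14688695]
[0.81218423 0.15718777 0.56182629]
side0 139 [-0.10113428  0.07873749  0.12423604] [-0.04115121  0.09689783  0.16866176] [-0.06976375  0.08724284  0.14530358]
[0.81319698 0.14897731 0.56259794]
```

```bash
cat >> st.py <<'E'
G=np.array([.4148,-.1574,.1423])
c35,s35=np.cos(np.radians(35)),np.sin(np.radians(35))
U=np.array([*(-s35*n),c35]);Ee=np.array([*(c35*n),s35]);A3=np.array([*a,0])
def cr(jt): # unit across-handle direction (tool y) at joint value jt
    al=-jt; return -np.sin(al)*Ee+np.cos(al)*A3
E
python3 -c "
from st import *
print(U)
go(G+.12*U,cr(-.15),-U)"
```

```text
[-0.5612135  -0.1184455   0.81915204]
t 10.7667 p [ 0.4932 -0.2628  0.2166] loc n,a -0.016329180715027036 -0.03729967160383948 yaz 0.21598854054563388 toolz [-0.0219  0.0218 -0.9995] w 0.05130908605572256
 F [-0.55  0.4  -1.06] T [-0.023 -0.02  -0.044] j [-0.494  0.392  0.15   1.358  0.009  0.861]
shift [-0.2915  0.1823  0.048 ] turn [-0.7927 -1.1169  3.1613]
```

Emit:
move_arm --moves '[[[-0.02,0,0.03,-0.05,-0.07,0.198,-0.2],[-0.02,0.005,0.02,-0.05,-0.07,0.198,-0.2],[-0.02,0.012,0.01,-0.05,-0.07,0.198,-0.2],[-0.02,0.012,0.005,-0.05,-0.07,0.198,-0.2],[-0.02,0.012,0,-0.05,-0.07,0.198,-0.2],[-0.02,0.012,0,-0.05,-0.07,0.198,-0.2],[-0.02,0.012,0,-0.05,-0.07,0.198,-0.2],[-0.02,0.012,0,-0.05,-0.07,0.198,-0.2]]]'

```text
clock: 11.43
eef_pos: [0.4064, -0.2148, 0.2297]
tool_rot: [0.232, 0.961, 0.003, 0.151]
ft_force: [-0.4, -0.3, -0.3]
grip_width: 0.0514
```

```bash
python3 -c "
from st import *
go(G+.12*U,cr(-.15),-U)"
```

```text
t 11.4333 p [ 0.4064 -0.2148  0.2297] loc n,a -0.09134659129419595 0.027527228050862645 yaz 1.1086541546948243 toolz [ 0.292  -0.0639 -0.9543] w 0.05140646324255934
 F [-0.38 -0.3  -0.29] T [ 0.079  0.299 -0.003] j [-0.548 -0.046 -0.398  0.931  0.098 -0.061]
shift [-0.118   0.0864  0.0219] turn [-0.3546 -0.5895  1.502 ]
```

Emit:
move_arm --moves '[[[-0.017,0.012,0.008,-0.05,-0.08,0.2,-0.2],[-0.017,0.012,0.008,-0.05,-0.08,0.2,-0.2],[-0.017,0.012,0.008,-0.05,-0.08,0.2,-0.2],[-0.017,0.012,0.008,-0.05,-0.08,0.2,-0.2],[-0.017,0.012,0.006,-0.05,-0.08,0.2,-0.2],[-0.017,0.012,0.006,-0.05,-0.08,0.2,-0.2],[-0.017,0.012,0.005,-0.05,-0.08,0.2,-0.2],[0,0,0,0,0,0,-0.2]]]'

```text
clock: 12.1
eef_pos: [0.3323, -0.1545, 0.2349]
tool_rot: [-0.166, 0.943, 0.013, 0.289]
ft_force: [0.1, 0.3, -0.1]
grip_width: 0.0513
```

```bash
python3 -c "
from st import *
go(G+.07*U,cr(-.15),-U)"
```

```text
t 12.1 p [ 0.3323 -0.1545  0.2349] loc n,a -0.15139136662711586 0.10184845039707005 yaz 1.8967961136230316 toolz [ 0.5411  0.1197 -0.8324] w 0.051341129342191
 F [ 0.09  0.26 -0.11] T [-0.128  0.537  0.003] j [-0.828 -0.289 -0.673  0.865  0.5   -1.093]
shift [ 0.0864 -0.0224 -0.0705] turn [-0.0118 -0.0484  0.0132]
```

Emit:
move_arm --moves '[[[0.03,-0.012,-0.015,-0.006,-0.024,0.006,-0.2],[0.03,-0.012,-0.02,-0.006,-0.024,0.006,-0.2],[0.025,0,-0.02,0,0,0,-0.2],[0,0,0,0,0,0,-0.2]]]'

```text
clock: 12.43
eef_pos: [0.3741, -0.1651, 0.2015]
tool_rot: [-0.161, 0.941, 0.011, 0.298]
ft_force: [-1.0, 0.2, -1.3]
grip_width: 0.0511
```

```bash
python3 -c "
from st import *
go(G+.03*U,cr(-.15),-U)
c=camera('side');crop(c,310,100,430,230,5,'s12.png')
c=camera('top');crop(c,320,170,460,300,4,'t12.png')
"
```

```text
t 12.4333 p [ 0.3741 -0.1651  0.2015] loc n,a -0.11273171161414536 0.08285423480779136 yaz 1.8868067616730573 toolz [ 0.5566  0.1175 -0.8224] w 0.051146667987528455
 F [-1.05  0.18 -1.32] T [-0.105  0.57   0.049] j [-0.757 -0.182 -0.707  0.67   0.486 -1.002]
shift [ 0.0478  0.0083 -0.0692] turn [-0.018  -0.0151  0.0297]
```

View pics/s12.png

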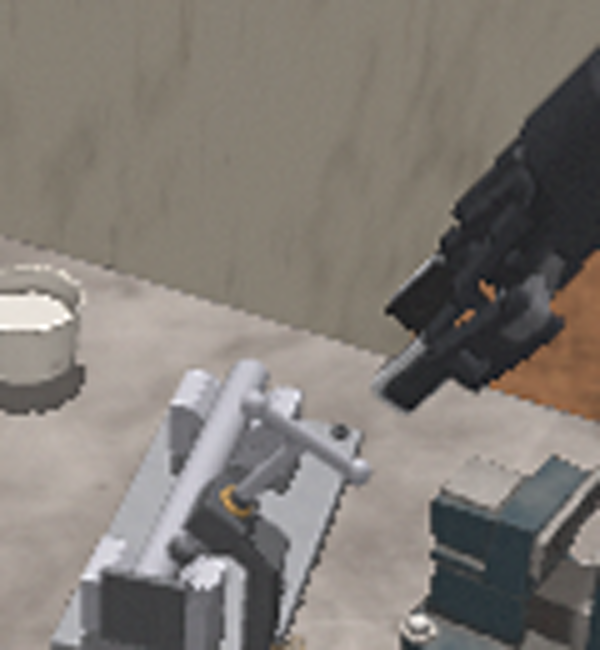

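View pics/t12.png

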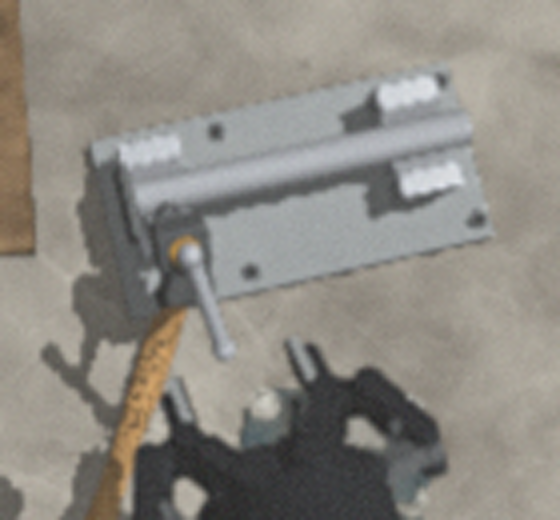

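Emit:
move_arm --moves '[[[0.024,0.004,-0.035,-0.009,-0.008,0.015,-0.2],[0.024,0.004,-0.035,-0.009,-0.008,0.015,-0.2],[0,0,0,0,0,0,-0.2]]]'

```text
clock: 12.78
eef_pos: [0.3982, -0.1609, 0.1681]
tool_rot: [-0.169, 0.938, 0.008, 0.301]
ft_force: [-1.6, 0.4, 0.2]
grip_width: 0.0516
```

```bash
python3 -c "
from st import *
go(G-.004*U,cr(-.15),-U)
c=camera('side');crop(c,310,130,430,230,6,'s13.png')
"
```

```text
t 12.7833 p [ 0.3982 -0.1609  0.1681] loc n,a -0.08827007735713886 0.08200783487656615 yaz 1.9003571980892175 toolz [ 0.5625  0.1169 -0.8185] w 0.05161142574165752
 F [-1.58  0.39  0.15] T [-0.102  0.567  0.008] j [-0.696 -0.106 -0.757  0.509  0.467 -0.953]
shift [ 0.0377  0.0079 -0.0581] turn [0.0016 0.0025 0.0029]
```

View pics/s13.png

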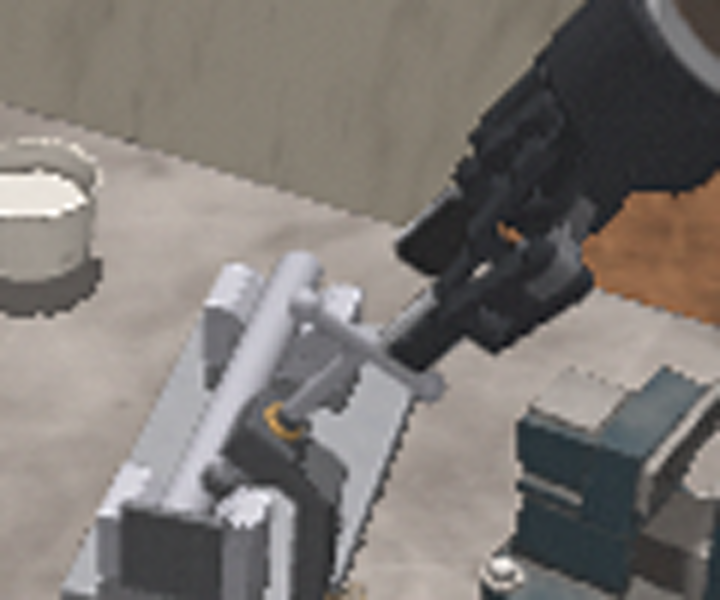

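Emit:
move_arm --moves '[[[0.019,0.004,-0.029,0,0,0,-0.2],[0.018,0.004,-0.029,0,0,0,-0.2],[0,0,0,0,0,0,-0.2]]]'

```text
clock: 13.08
eef_pos: [0.4171, -0.1579, 0.1427]
tool_rot: [-0.168, 0.938, 0.007, 0.302]
ft_force: [0.1, 1.1, -0.4]
grip_width: 0.0514
```

```bash
python3 -c "
from st import *
go(G-.004*U,cr(-.15),-U)
c=camera('side');crop(c,310,130,430,230,6,'s14.png')
c=camera('top');crop(c,320,170,460,300,4,'t14.png')
"
```

```text
t 13.0833 p [ 0.4171 -0.1579  0.1427] loc n,a -0.06920199394347674 0.081011714965181 yaz 1.8973517868136838 toolz [ 0.5646  0.1143 -0.8174] w 0.05144325101638421
 F [ 0.08  1.13 -0.38] T [-0.174  0.547 -0.031] j [-0.65  -0.039 -0.785  0.389  0.447 -0.903]
shift [-0.      0.002  -0.0074] turn [0.0039 0.0067 0.0084]
```

View pics/s14.png

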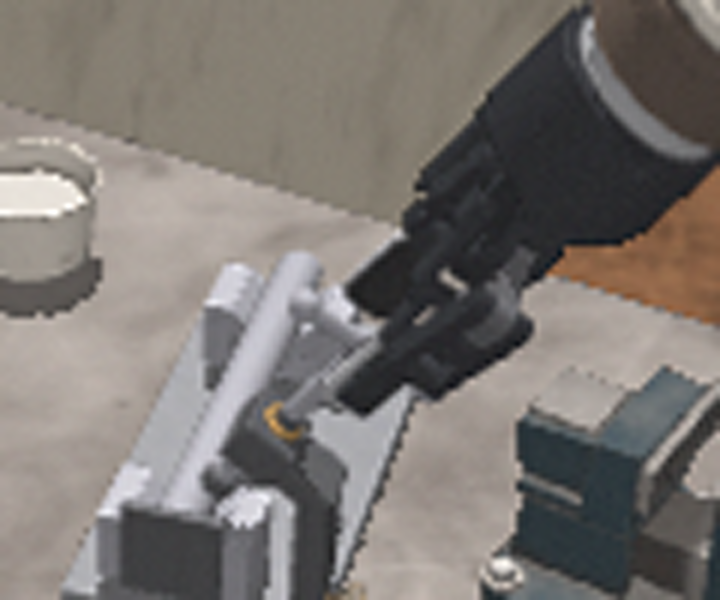

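View pics/t14.png

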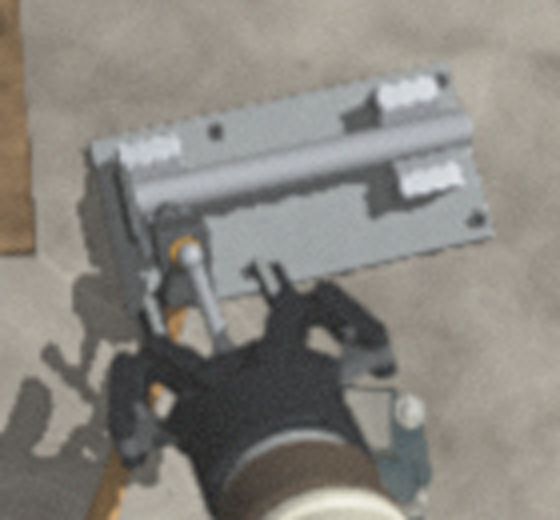

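Emit:
move_arm --moves '[[[0,0.002,-0.007,0,0.007,0.008,-0.2],[0,0,0,0,0,0,1],[0,0,0,0,0,0,1],[0,0,0,0,0,0,1],[0,0,0,0,0,0,1],[0,0,0,0,0,0,1],[0,0,0,0,0,0,1]]]'

```text
clock: 13.77
eef_pos: [0.4157, -0.1559, 0.1444]
tool_rot: [-0.17, 0.938, 0.009, 0.303]
ft_force: [5.0, 0.3, -5.4]
grip_width: 0.0067
```

```bash
python3 -c "
from st import *
go(G-.004*U,cr(-.15),-U)
c=camera('side');crop(c,310,130,430,230,6,'s15.png')
c=camera('top');crop(c,320,170,460,300,4,'t15.png')
"
```

```text
t 13.7667 p [ 0.4157 -0.1559  0.1444] loc n,a -0.0700848775534987 0.08325062024638581 yaz 1.9024954004147032 toolz [ 0.5648  0.1196 -0.8165] w 0.00670221513535444
 F [ 5.01  0.28 -5.41] T [-0.421  0.337 -0.136] j [-0.651 -0.044 -0.785  0.398  0.453 -0.909]
shift [ 0.0026 -0.002  -0.0107] turn [-0.0015  0.0087 -0.0017]
```

View pics/s15.png

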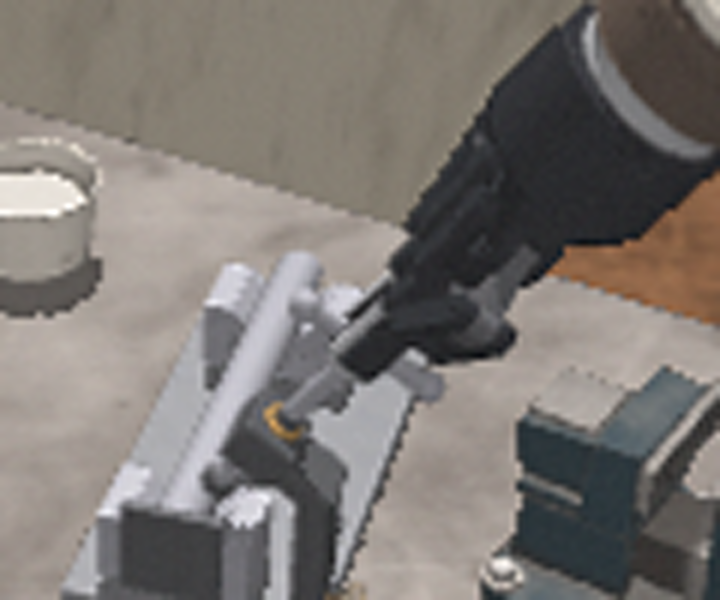

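View pics/t15.png

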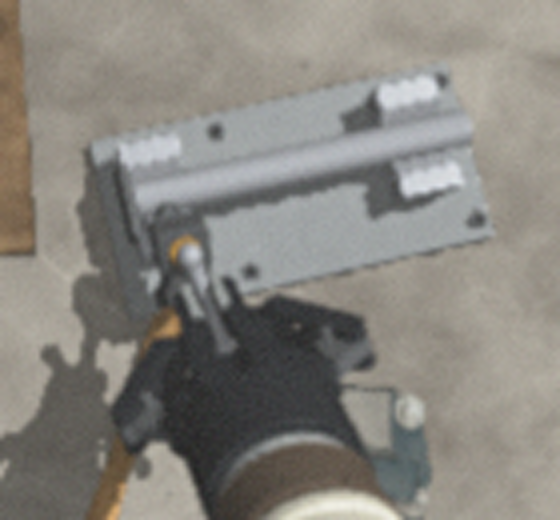

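Emit:
move_arm --moves '[[[0.0005,0.0001,-0.0007,0.112,0.024,-0.164,1],[0.0005,0.0001,-0.0007,0.112,0.024,-0.164,1],[0.0005,0.0001,-0.0007,0.112,0.024,-0.164,1],[0.0005,0.0001,-0.0007,0.112,0.024,-0.164,1]]]'

```text
clock: 14.2
eef_pos: [0.417, -0.1568, 0.1429]
tool_rot: [0.037, 0.953, 0.072, 0.293]
ft_force: [0.5, 0.3, -2.1]
grip_width: 0.0069
```

```bash
cat >> st.py <<'E'
def jt():
    o,r=st();y=r[:,1]
    al=np.arctan2(-(y@Ee),y@A3);p=o["eef_pos"]-G
    print("tool jt",-al,"(mod pi)","err E,a,U mm",(p@Ee*1e3).round(2),(p@A3*1e3).round(2),(p@U*1e3).round(2),"axis err",np.degrees(r[:,2]@Ee).round(2),np.degrees(r[:,2]@A3).round(2))
    print("Tz about -U",-(o["ft_torque"]@U),"F loc",(o["ft_force"]@Ee).round(1),(o["ft_force"]@A3).round(1),(o["ft_force"]@U).round(1))
E
python3 -c "
from st import *
jt()"
```

```text
t 14.2 p [ 0.417  -0.1568  0.1429] loc n,a -0.0690382076493049 0.08215538565919286 yaz 1.5423621761731874 toolz [ 0.5637  0.115  -0.8179] w 0.006889441363253594
 F [ 0.49  0.3  -2.12] T [-0.146  0.532  0.159] j [-0.647 -0.041 -0.786  0.39   0.446 -0.469]
tool jt 0.28398934772032464 (mod pi) err E,a,U mm 2.22 0.16 -0.78 axis err 0.12 -0.22
Tz about -U -0.14920457038078883 F loc -0.8 0.2 -2.1
```

Emit:
move_arm --moves '[[[0.0005,0.0001,-0.0007,0.112,0.024,-0.164,1],[0.0005,0.0001,-0.0007,0.112,0.024,-0.164,1],[0.0005,0.0001,-0.0007,0.112,0.024,-0.164,1],[0.0005,0.0001,-0.0007,0.112,0.024,-0.164,1],[0.0005,0.0001,-0.0007,0.112,0.024,-0.164,1],[0.0005,0.0001,-0.0007,0.112,0.024,-0.164,1],[0.0005,0.0001,-0.0007,0.112,0.024,-0.164,1]]]'

```text
clock: 14.78
eef_pos: [0.4182, -0.158, 0.1398]
tool_rot: [0.393, 0.87, 0.173, 0.242]
ft_force: [-0.5, 0.6, -0.9]
grip_width: 0.0063
```

```bash
python3 -c "
from st import *
jt()
c=camera('side');crop(c,310,130,430,230,6,'s16.png')
"
```

```text
t 14.7833 p [ 0.4182 -0.158   0.1398] loc n,a -0.06812398447287185 0.08070086554742506 yaz 0.8112057884128634 toolz [ 0.5567  0.1109 -0.8232] w 0.0062727824739864085
 F [-0.51  0.65 -0.89] T [-0.196  0.604  0.211] j [-0.641 -0.032 -0.782  0.388  0.435  0.304]
tool jt 1.053808709284611 (mod pi) err E,a,U mm 1.17 -1.29 -3.88 axis err -0.41 -0.37
Tz about -U -0.21108492090337913 F loc -0.8 0.7 -0.5
```

View pics/s16.png

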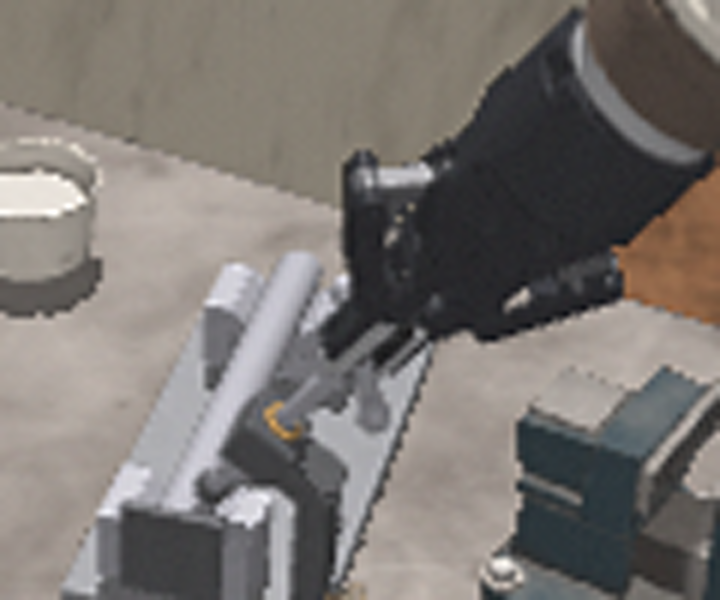

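Emit:
move_arm --moves '[[[0.0005,0.0001,-0.0007,0.112,0.024,-0.164,1],[0.0005,0.0001,-0.0007,0.112,0.024,-0.164,1],[0.0005,0.0001,-0.0007,0.112,0.024,-0.164,1],[0.0005,0.0001,-0.0007,0.112,0.024,-0.164,1],[0.0005,0.0001,-0.0007,0.112,0.024,-0.164,1],[0.0005,0.0001,-0.0007,0.112,0.024,-0.164,1],[0.0005,0.0001,-0.0007,0.112,0.024,-0.164,1],[0.0005,0.0001,-0.0007,0.112,0.024,-0.164,1]]]'

```text
clock: 15.5
eef_pos: [0.4186, -0.1582, 0.1358]
tool_rot: [0.721, 0.628, 0.256, 0.142]
ft_force: [0.2, 1.5, -0.4]
grip_width: 0.0065
```

```bash
python3 -c "
from st import *
jt()
c=camera('side');crop(c,310,130,430,230,6,'s17.png')
"
```

```text
t 15.5 p [ 0.4186 -0.1582  0.1358] loc n,a -0.06778258257153334 0.08041464500235837 yaz -0.20116377397325372 toolz [ 0.5479  0.1178 -0.8282] w 0.006507844682053786
 F [ 0.18  1.51 -0.35] T [-0.062  0.605  0.288] j [-0.641 -0.018 -0.776  0.394  0.436  1.16 ]
tool jt 1.9157977940242434 (mod pi) err E,a,U mm -0.83 -1.58 -7.33 axis err -0.91 0.12
Tz about -U -0.19879804112627866 F loc 0.2 1.4 -0.6
```

View pics/s17.png

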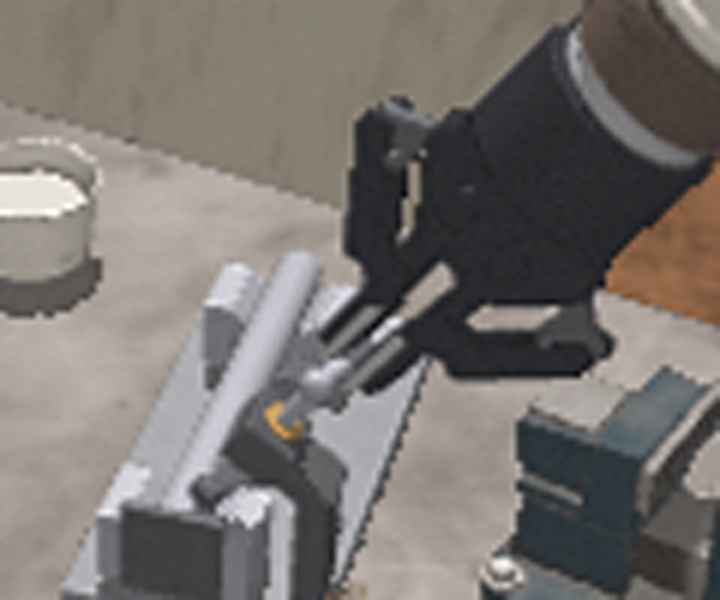

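Emit:
move_arm --moves '[[[0.0005,0.0001,-0.0007,0.118,-0.006,-0.164,1],[0.0005,0.0001,-0.0007,0.112,0.024,-0.164,1],[0.0005,0.0001,-0.0007,0.112,0.024,-0.164,1],[0.0005,0.0001,-0.0007,0.112,0.024,-0.164,1]]]'

```text
clock: 15.88
eef_pos: [0.4185, -0.1577, 0.1337]
tool_rot: [0.835, 0.462, 0.288, 0.086]
ft_force: [-0.1, 1.0, -0.9]
grip_width: 0.0063
```

```bash
python3 -c "
from st import *
jt()"
```

```text
t 15.8833 p [ 0.4185 -0.1577  0.1337] loc n,a -0.06778735394181533 0.08098170897377104 yaz -0.6587913345805411 toolz [ 0.5596  0.1219 -0.8197] w 0.006308104930448559
 F [-0.11  1.   -0.93] T [0.008 0.601 0.343] j [-0.649 -0.015 -0.79   0.37   0.451  1.581]
tool jt 2.339813876052176 (mod pi) err E,a,U mm -2.03 -1.01 -9.04 axis err -0.06 0.21
Tz about -U -0.2051338266795347 F loc -0.4 1.0 -0.8
```

Emit:
move_arm --moves '[[[0.0005,0.0001,-0.0007,0.112,0.024,-0.164,1],[0.0005,0.0001,-0.0007,0.112,0.024,-0.164,1],[0.0005,0.0001,-0.0007,0.112,0.024,-0.164,1]]]'

```text
clock: 16.13
eef_pos: [0.4187, -0.157, 0.1325]
tool_rot: [0.897, 0.324, 0.298, 0.039]
ft_force: [-0.8, 1.4, 1.9]
grip_width: 0.0067
```

```bash
python3 -c "
from st import *
jt()
c=camera('side');crop(c,310,130,430,230,6,'s18.png')
"
```

```text
t 16.1333 p [ 0.4187 -0.157   0.1325] loc n,a -0.06739495348662988 0.08159538093024003 yaz -0.9530207554095528 toolz [ 0.5596  0.1231 -0.8195] w 0.0066881444046730685
 F [-0.79  1.35  1.9 ] T [0.1   0.678 0.385] j [-0.648 -0.012 -0.792  0.365  0.451  1.899]
tool jt 2.65692874086494 (mod pi) err E,a,U mm -2.43 -0.4 -10.29 axis err -0.04 0.28
Tz about -U -0.17874168238329985 F loc 0.7 1.5 1.8
```

View pics/s18.png

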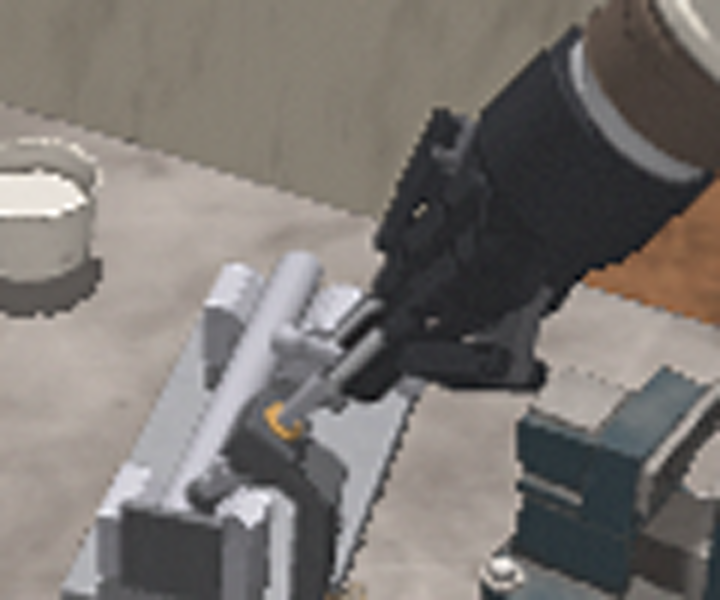

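Emit:
move_arm --moves '[[[0.0005,0.0001,-0.0007,0.112,0.024,-0.164,1],[0.0005,0.0001,-0.0007,0.112,0.024,-0.164,1],[0.0005,0.0001,-0.0007,0.112,0.024,-0.164,1]]]'

```text
clock: 16.43
eef_pos: [0.419, -0.1562, 0.1314]
tool_rot: [0.936, 0.181, 0.301, -0.008]
ft_force: [-0.2, 1.8, -0.3]
grip_width: 0.0065
```

```bash
python3 -c "
from st import *
jt()"
```

```text
t 16.4333 p [ 0.419  -0.1562  0.1314] loc n,a -0.06692300328515341 0.0823169843167289 yaz -1.218255739041069 toolz [ 0.5602  0.1245 -0.819 ] w 0.00650762662936089
 F [-0.25  1.83 -0.25] T [0.082 0.603 0.372] j [-0.647 -0.01  -0.794  0.36   0.452  2.213]
tool jt 2.969874887247227 (mod pi) err E,a,U mm -2.68 0.32 -11.47 axis err 0.02 0.35
Tz about -U -0.1870082835365444 F loc -0.0 1.8 -0.3
```

Emit:
move_arm --moves '[[[0.0005,0.0001,-0.0007,0.112,0.024,-0.164,1],[0.0005,0.0001,-0.0007,0.112,0.024,-0.164,1]]]'

```text
clock: 16.6
eef_pos: [0.4193, -0.1556, 0.1307]
tool_rot: [0.95, 0.083, 0.299, -0.04]
ft_force: [-0.3, 1.6, 0.5]
grip_width: 0.0065
```

```bash
python3 -c "
from st import *
jt()
c=camera('side');crop(c,325,185,375,225,14,'s19.png')
"
```

```text
t 16.6 p [ 0.4193 -0.1556  0.1307] loc n,a -0.06648738302061355 0.08283403499560177 yaz -1.3884308374893766 toolz [ 0.5609  0.1254 -0.8183] w 0.006508691225498824
 F [-0.32  1.55  0.48] T [0.075 0.615 0.422] j [-0.646 -0.009 -0.796  0.356  0.453  2.422]
tool jt -3.1054520699094974 (mod pi) err E,a,U mm -2.72 0.84 -12.29 axis err 0.08 0.39
Tz about -U -0.23095085392871392 F loc 0.3 1.6 0.4
```

View pics/s19.png

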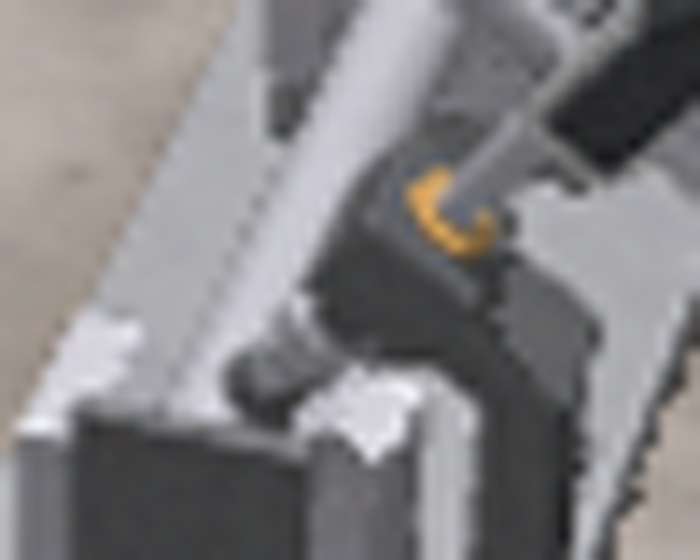

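Emit:
move_arm --moves '[[[0.0005,0.0001,-0.0007,0.112,0.024,-0.164,1],[0.0005,0.0001,-0.0007,0.112,0.024,-0.164,1]]]'

```text
clock: 16.82
eef_pos: [0.4197, -0.155, 0.13]
tool_rot: [0.953, -0.015, 0.294, -0.071]
ft_force: [-0.6, 1.4, -0.1]
grip_width: 0.0063
```

```bash
python3 -c "
from st import *
jt()"
```

```text
t 16.8167 p [ 0.4197 -0.155   0.13  ] loc n,a -0.06598706196685156 0.08332104952825967 yaz -1.558312642822464 toolz [ 0.5619  0.1261 -0.8175] w 0.006252503604961772
 F [-0.62  1.37 -0.13] T [0.064 0.559 0.425] j [-0.644 -0.008 -0.798  0.352  0.454  2.63 ]
tool jt -2.8990617637510625 (mod pi) err E,a,U mm -2.67 1.33 -13.09 axis err 0.16 0.42
Tz about -U -0.2464256923317936 F loc -0.3 1.5 0.1
```

Emit:
move_arm --moves '[[[0.0005,0.0001,-0.0007,0.112,0.024,-0.164,1]]]'

```text
clock: 16.9
eef_pos: [0.4199, -0.1547, 0.1298]
tool_rot: [0.951, -0.064, 0.29, -0.086]
ft_force: [-0.1, 1.9, 0.1]
grip_width: 0.0064
```

```bash
python3 -c "
from st import *
jt()
c=camera('side');crop(c,310,130,430,230,6,'s20.png')
"
```

```text
t 16.9 p [ 0.4199 -0.1547  0.1298] loc n,a -0.06571643420779133 0.08358484734710203 yaz -1.644530151069219 toolz [ 0.5626  0.1263 -0.817 ] w 0.006377457237985596
 F [-0.06  1.89  0.12] T [0.049 0.582 0.46 ] j [-0.644 -0.007 -0.799  0.349  0.454  2.733]
tool jt -2.796509971535261 (mod pi) err E,a,U mm -2.61 1.59 -13.47 axis err 0.21 0.43
Tz about -U -0.2806559130075685 F loc 0.3 1.9 -0.1
```

View pics/s20.png

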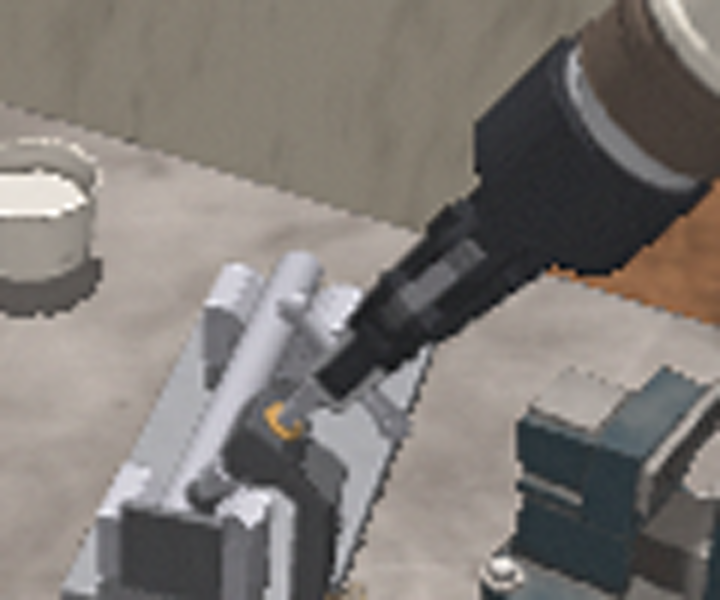

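Emit:
move_arm --moves '[[[0,0,0,0,0,0,0.4],[0,0,0,0,0,0,-0.2],[0,0,0,0,0,0,-0.3],[0,0,0,0,0,0,-0.3],[0,0,0,0,0,0,-0.3]]]'

```text
clock: 17.37
eef_pos: [0.4207, -0.1565, 0.1307]
tool_rot: [0.951, -0.057, 0.292, -0.082]
ft_force: [-0.2, 0.4, 0.2]
grip_width: 0.0553
```

Emit:
move_arm --moves '[[[-0.0112,-0.0024,0.0164,0,0,0,-0.3],[-0.0224,-0.0047,0.0328,0,0,0,-0.3],[-0.0336,-0.007,0.049,0,0,0,-0.3],[-0.0336,-0.007,0.049,0,0,0,-0.3],[-0.0336,-0.007,0.049,0,0,0,-0.3],[0,0,0,0,0,0,-0.3]]]'

```text
clock: 17.87
eef_pos: [0.3498, -0.1695, 0.2312]
tool_rot: [0.952, -0.052, 0.29, -0.081]
ft_force: [1.3, -0.9, 0.2]
grip_width: 0.0555
```

```bash
python3 - <<'E'
from st import *
st()
s=camera('side');crop(s,310,140,410,230,7,'s21.png');np.savez('side5.npz',**s);crop(s,325,185,375,225,14,'s21b.png')
t=camera('top');crop(t,320,170,460,280,5,'t21.png');np.savez('top5.npz',**t)
for c,b in((s,(310,165,400,235)),(t,(335,180,450,260))):
    xs,ys=np.meshgrid(range(b[0],b[2]),range(b[1],b[3]));uv=np.c_[xs.ravel(),ys.ravel()]
    X=deep(c,uv);q=X[:,:2]-C;l=np.c_[q@n,q@a,X[:,2]]
    for y0 in(-.09,-.03,.03,.05):
        k=l[(abs(l[:,1]-y0)<.01)&(abs(l[:,0])<.016)&(l[:,2]>.042)&(l[:,2]<.06)]
        if len(k)>4:print(y0,len(k),"x",np.percentile(k[:,0],[3,97]).round(4),"ztop",np.percentile(k[:,2],85).round(4))
    k=l[(abs(l[:,0])<.01)&(l[:,2]>.046)&(l[:,2]<.056)&(abs(l[:,1])<.13)];print("bar y",k[:,1].min(),k[:,1].max())
E
```

```text
t 17.8667 p [ 0.3498 -0.1695  0.2312] loc n,a -0.1374037393041891 0.08353519712620787 yaz -1.6233203230071553 toolz [ 0.56    0.1249 -0.819 ] w 0.05550281106056264
 F [ 1.34 -0.94  0.22] T [-0.139  0.44  -0.051] j [-0.837 -0.236 -0.66   0.815  0.523  2.503]
-0.09 31 x [-0.0083  0.0104] ztop 0.0512
-0.03 39 x [-0.0094  0.0111] ztop 0.0512
0.03 26 x [-0.0035  0.0083] ztop 0.0507
0.05 25 x [-0.0035  0.009 ] ztop 0.0514
bar y -0.09668060349929092 0.10996667368918714
-0.09 75 x [-0.009   0.0099] ztop 0.0501
-0.03 76 x [-0.0095  0.01  ] ztop 0.0501
0.03 77 x [-0.0091  0.01  ] ztop 0.0504
0.05 76 x [-0.0093  0.0098] ztop 0.0504
bar y -0.10038505033423138 0.10451538755773711
```

View pics/s21.png

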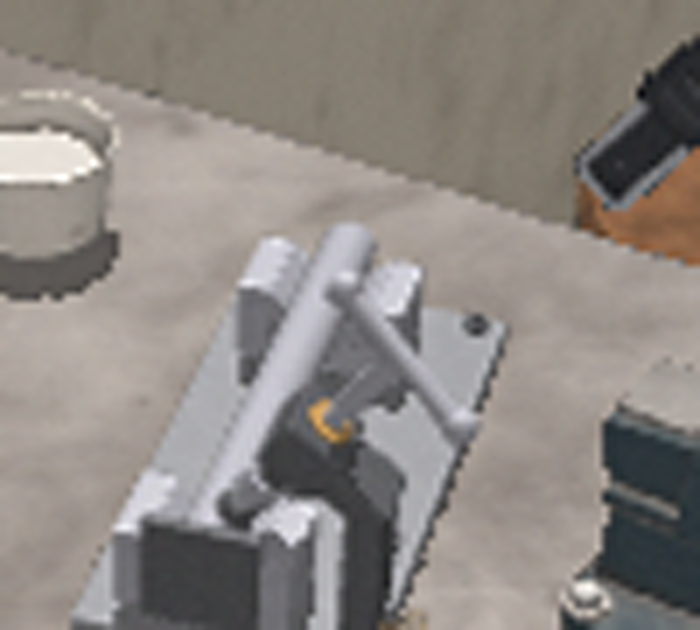

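View pics/t21.png

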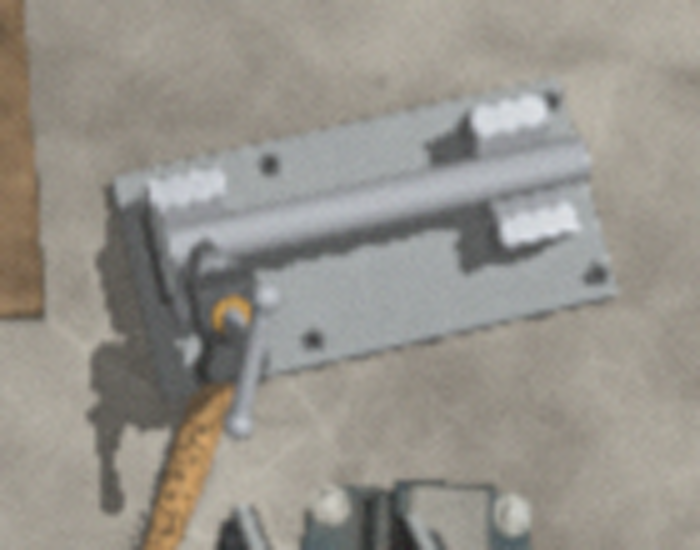

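View pics/s21b.png

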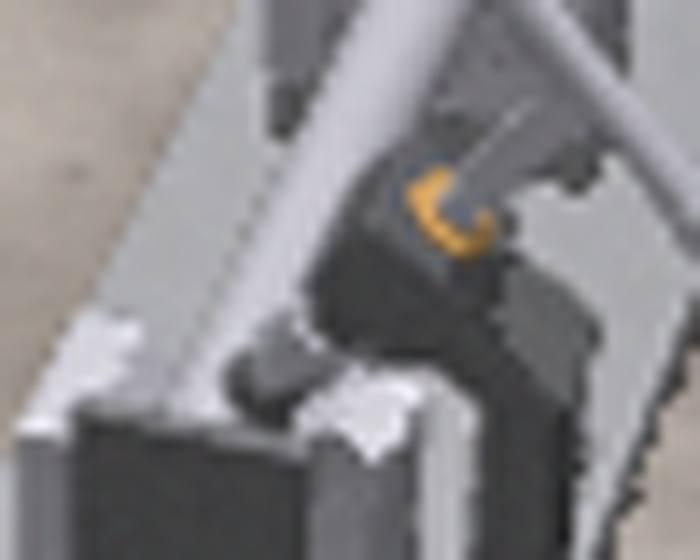

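```bash
python3 - <<'E'
from st import *
s=load('side5');t=load('top5')
S=np.array([(343,287),(465,425)])/7+[310,140]-.43
T=np.array([(267,297),(240,425)])/5+[320,170]-.4
B=[]
for u,v in zip(S,T):
    o1,d1=ray(s,[u]);o2,d2=ray(t,[v]);d1=d1[0];d2=d2[0]
    k=np.linalg.lstsq(np.c_[d1,-d2],o2-o1,rcond=None)[0]
    p1=o1+k[0]*d1;p2=o2+k[1]*d2;B.append((p1+p2)/2);print(B[-1],"gap",np.linalg.norm(p1-p2))
B=np.array(B);m=B.mean(0);d=B[0]-B[1];print("len",np.linalg.norm(d),"mid along U from G mm",(m-G)@U*1e3)
print("jt mod pi",-np.arctan2(d@A3,d@Ee))
E
```

```text
[ 0.44795259 -0.16014255  0.14695013] gap 0.0017225866144293537
[ 0.39694207 -0.15093607  0.11492448] gap 3.676968335827098e-05
len 0.0609300773514809 mid along U from G mm -13.819946935420418
jt mod pi 0.3265738200506131
```

```bash
python3 -c "
from workcell import *
job_done();print(get_obs()['clock'])"
```

```text
the job is handed in; nothing more can be done
the job is handed in; nothing more can be done
```

The bar is clamped in both V-notches against the end stop, and the job was handed in with the arm clear of everything, at about 18 s of the 72 s allowed.

**Placing the bar:** I slid it in from −y under the screw foot until it met the stop (10 N of pushback) and pressed it down into the notches (20 N). I then released it before touching the screw.

**Clamping:** I gripped the T-handle along the screw axis and turned it about 3.6 rad clockwise in one grasp. The torque rose from about 0.20 to 0.28 N m, and then I let go and backed off.

**Last checks:**
- **Bar:** its top reads 50 to 51 mm (51 mm expected), it is centred across the notches within about 1 mm, and it is parallel to them.
- **Handle:** it now sits at about 3.47 rad after feeding about 13.8 mm. That suggests the foot is pushed back about 5 mm, within the 1.5 to 9.5 mm allowed. The torque agrees, with 0.284 N m expected at 5 mm. I worked this out; I did not measure the foot itself.

**Disagreements:**
- The two cameras differed by 2 to 5 mm along the notches, so I found the stop by touch instead.
- The torque reading was noisy: it stayed near 0.19 N m until about 3.0 rad, though contact was expected at 2.25 rad. I relied mainly on the handle angle.
- The measured feed of 13.8 mm is slightly under the 14.5 mm the turn should give.

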